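Sort the piled specimen mounts into their dishes

ROBOT

A 6-joint arm with a two-finger parallel gripper is mounted at the origin on the work surface. World frame = base frame: x ahead of the robot, y to its left, z up, the work surface at z = 0. Lengths are in m, angles in rad, forces in N, time in s.
With the tool pointing down it reaches from about 0.35 to 0.775 m from the base axis. Payload 5.5 kg.
Tool frame: the origin (TCP) lies on the centre line of the jaws, within the pads' length; the fingertips stand 25 mm ahead of it and the grasp point (between the pads) lies 6 mm ahead of it; z points along the fingers, y is the direction in which the jaws open and shut (so a half turn about z gives the same grasp; the last joint's range is limited). The gripper opens to 85 mm and grips with 20 to 120 N. Pads are 22 mm wide; open, the fingers measure 114 mm over their backs; the gripper's body (76 mm by 85 mm) begins 54 mm behind the grasp point. The pads swing forward as they close: fully open they stand 13 mm farther back than shut.
Start: joints at [1.057, 0.313, 0.046, 1.304, 0, 1.431], TCP at [0.21, 0.535, 0.256] pointing down, gripper open.
Joint ranges: [-2.76, 2.76], [-0.86, 1.69], [-1.03, 1.26], [-2.2, 2.34], [-1.47, 1.5], [-3.14, 3.14]. Speed limits (rad/s): [2.57, 2.57, 3.14, 3.14, 3.14, 3.14].

INTERFACE

Orientations are given as a rotation vector (axis times angle).
In Python, from rig import state, imaging, bot gives the robot as it stands.
- The arm moves only by the tool carry_out, never from a script. Its argument "series" is a list that holds one entry, the list of rows, each a list of 7 numbers: the opening, from 0 (shut) to 1 (fully open), then the shift along the world's x, y, z in mm, then the turn, a rotation vector about the world's x, y, z in degrees. A call has 1 to 5 rows; each row shifts and turns the commanded pose from where the row before left it; what a row does not reach is not made up. A row lasts 1/12 s, in which the tool goes at most 41.7 mm and 7.16 degrees, less where a joint would pass 70% of its speed; a pose out of reach is approached as far as the arm can. A call is refused whole if a number of a shift passes 41.7 or a number of a turn 7.16, either way. A call with a gripper value outside its range is refused whole. The fingers move at their own pace and stop on an object; "squeeze" is the grip in N (left out, the last holds). Time passes only in rows, so rows that do not move let the fingers close. It gives the time, the measured TCP pose, the force and the opening at its end, in the units of the state.
- state(): the state, without advancing time (a new reading comes with each control period).
- imaging.camera(name): name is "scene" or "side" or "wrist"; returns the picture (420x560x3 uint8, red, green, blue); there is no depth.
- imaging.calibration(name): a dict with "fov_y" (degrees; the focal length in pixels is half the picture's height over the tangent of half this angle, whatever the lens; pixels are square), "cx", "cy" (the principal point, pixels), "k1" (the pictures are not rectified: a ray, as slopes to the right and down, at radius r is drawn at 1 + k1 r^2 times it, then the intrinsics apply), "T" (4x4, takes a point from camera to world coordinates). Camera axes: x right, y down, z forward; pixel columns grow to the right and rows downward; lengths in m; the calibration is good to about 2 mm. A picture is of the moment at which its call begins: read the wrist's pose just before it. calibration takes no time and is no camera call; for the wrist camera it gives the pose at the moment of the call.
- bot.job_done(): hands the job in, once; it reports no verdict.
The state is a dict: "time_s": time; "qpos": joint angles; "qd": joint speeds; "effort": joint torques, N m; "ee_pos": TCP position; "tcp_rot": TCP orientation; "wrist_force": force on the tool from outside, world axes, zero at the start; "ft_torque": the same for the moment, N m; "opening": finger opening in m.
Only numpy, scipy, OpenCV 4.12 (cv2) and the standard library are available. Lean on these libraries where they do the work, as an engineer would, in place of code of your own. Each camera call takes 0.05 s, during which the arm holds its last target.

TASK

Take apart the two piles of resin specimen mounts that came from the press and put each mount into the dish of its own colour, lying flat on the dish's floor with the metal sample facing up. Take them from the top of a pile downwards, and never let a mount tip over onto its side. Leave all five in their dishes, let go and still.

Things in the scene. Friction and masses are not known exactly. Their poses are not given: they have to be found in the camera images.
- mount_red: red resin specimen mount: a solid red puck, 50 mm diameter, 22 mm high, about 80 g, with the metal sample (a steel rectangle) in its top face. Origin: centre of its underside; z out of its top face. Loose; at the start the bottom mount of one of two piles (2 and 3 mounts high), on a fixed square steel plate 84 mm wide, 6 mm thick.
- mount_yellow: yellow resin specimen mount: a solid yellow puck, 40 mm diameter, 22 mm high, about 50 g, with the metal sample (a steel disc) in its top face. Origin: centre of its underside; z out of its top face. Loose; at the start the second mount of a pile, 10 to 14 mm off-centre on the one below.
- mount_blue: blue resin specimen mount: a solid blue puck, 50 mm diameter, 22 mm high, about 80 g, with the metal sample (a brass bar) in its top face. Origin: centre of its underside; z out of its top face. Loose; at the start the bottom mount of one of two piles (2 and 3 mounts high), on a fixed square steel plate 84 mm wide, 6 mm thick.
- mount_green: green resin specimen mount: a solid green puck, 40 mm diameter, 22 mm high, about 50 g, with the metal sample (a copper square) in its top face. Origin: centre of its underside; z out of its top face. Loose; at the start the second mount of a pile, 10 to 14 mm off-centre on the one below.
- mount_white: white resin specimen mount: a solid white puck, 30 mm diameter, 22 mm high, about 30 g, with the metal sample (a dark steel disc) in its top face. Origin: centre of its underside; z out of its top face. Loose; at the start the top mount of the pile of three, 7 to 10 mm off-centre on the one below.
- dish_red: red shallow round dish, fixed to the bench: 80 mm outer diameter, lip 8 mm high and 3 mm thick, inner diameter 74 mm, floor 3 mm above the bench (bench at z = 0). Origin: centre of its underside, at bench level.
- dish_yellow: yellow shallow round dish, fixed to the bench: 70 mm outer diameter, lip 8 mm high and 3 mm thick, inner diameter 64 mm, floor 3 mm above the bench (bench at z = 0). Origin: centre of its underside, at bench level.
- dish_blue: blue shallow round dish, fixed to the bench: 80 mm outer diameter, lip 8 mm high and 3 mm thick, inner diameter 74 mm, floor 3 mm above the bench (bench at z = 0). Origin: centre of its underside, at bench level.
- dish_green: green shallow round dish, fixed to the bench: 70 mm outer diameter, lip 8 mm high and 3 mm thick, inner diameter 64 mm, floor 3 mm above the bench (bench at z = 0). Origin: centre of its underside, at bench level.
- dish_white: white shallow round dish, fixed to the bench: 60 mm outer diameter, lip 8 mm high and 3 mm thick, inner diameter 54 mm, floor 3 mm above the bench (bench at z = 0). Origin: centre of its underside, at bench level.
Things that resemble listed ones, but are neither listed nor needed, are in the scene too. Of the things that look like the dish_red, the middle-sized one is meant.

How it is judged:
At the end, for the whole second after the job is handed in: Each of the five mounts lies in the dish of its own colour: its centre within 14 mm of the dish's centre, its underside less than 6 mm above the dish's underside (so on the floor inside the lip), top face up and within 0.12 rad of level, at rest (horizontal distance between mount_red and dish_red below 0.014 m and z of mount_red in the frame of dish_red below 0.006 m and angle between each of mount_red, mount_yellow, mount_blue, mount_green, mount_white's own z axis and vertical below 0.12 rad and linear speed of each of mount_red, mount_yellow, mount_blue, mount_green, mount_white below 0.02 m/s and angular speed of each of mount_red, mount_yellow, mount_blue, mount_green, mount_white below 0.3 rad/s and horizontal distance between mount_yellow and dish_yellow below 0.014 m and z of mount_yellow in the frame of dish_yellow below 0.006 m and horizontal distance between mount_blue and dish_blue below 0.014 m and z of mount_blue in the frame of dish_blue below 0.006 m and horizontal distance between mount_green and dish_green below 0.014 m and z of mount_green in the frame of dish_green below 0.006 m and horizontal distance between mount_white and dish_white below 0.014 m and z of mount_white in the frame of dish_white below 0.006 m); the robot touches nothing.
It fails at once if a mount tips over (leans more than 1 rad) (angle between any of mount_red, mount_yellow, mount_blue, mount_green, mount_white's own z axis and vertical above 1 rad).
It fails at once if the yellow or green mount is lifted with the white one still resting on it ((contact force between mount_white and mount_yellow above 0.05 N and distance of mount_yellow from where it was at the start of the episode above 0.03 m) or (contact force between mount_white and mount_green above 0.05 N and distance of mount_green from where it was at the start of the episode above 0.03 m)).
It fails at once if the red or blue mount is lifted or dragged off with another still resting on it ((contact force between mount_yellow and mount_red above 0.05 N and distance of mount_red from where it was at the start of the episode above 0.03 m) or (contact force between mount_green and mount_red above 0.05 N and distance of mount_red from where it was at the start of the episode above 0.03 m) or (contact force between mount_yellow and mount_blue above 0.05 N and distance of mount_blue from where it was at the start of the episode above 0.03 m) or (contact force between mount_green and mount_blue above 0.05 N and distance of mount_blue from where it was at the start of the episode above 0.03 m)).
It also fails if it takes over 115 s, if anything falls off the work surface, if the arm or the gripper's body presses on something with over 40 N, if the wrist force passes 120 N, or if a joint passes its speed limit or range.

## Working session

There is one attempt and no reset: what is moved stays moved. The work goes in short steps, Python scripts to look and compute and a tool call to move; the robot and the scene stay as the last step left them, time stands still between calls to the robot, and variables do not carry over. Pictures are saved under pics/ and viewed, and the job is handed in when it is done.

Besides the shell and the picture viewer there is one more tool, called after ">>>" in YAML: its name, and indented under it one key for each argument. carry_out: Moves the arm, as the interface text tells. Its arguments: {"type":"object","properties":{"series":{"type":"array","items":{"type":"array","items":{"type":"array","items":{"type":"number"}}}},"squeeze":{"type":"number"}},"required":["series"]}

```bash
mkdir -p pics; ls; python3 - <<'E'
from rig import state, imaging, bot
import cv2,json
print(state())
for n in ["scene","side","wrist"]:
    c=imaging.calibration(n); print(n,c)
    im=imaging.camera(n); cv2.imwrite(f"pics/{n}0.png",im[:,:,::-1])
E
```

```text
pics
{'time_s': 0.0, 'qpos': array([1.05736726e+00, 3.14024383e-01, 4.49818669e-02, 1.30360670e+00,
       1.60370436e-05, 1.43120230e+00]), 'qd': array([ 0.00164711,  0.00124285,  0.00049645,  0.00166296, -0.00023472,
        0.00262408]), 'effort': array([ 7.21230081e-04, -4.80623496e+01,  2.98536962e+01,  1.95081899e-02,
       -2.22862404e-04,  2.69740966e-06]), 'ee_pos': array([0.20975368, 0.53487623, 0.25539637]), 'tcp_rot': array([-5.83691811e-01, -3.08627147e+00,  2.74813147e-03]), 'wrist_force': array([-0.5422767 , -0.85385616, -0.77842032]), 'ft_torque': array([-0.02783301,  0.02411109, -0.00021071]), 'opening': 0.08533386662137554}
scene {'fov_y': 56.81013077238019, 'cx': 279.4812548202387, 'cy': 198.71519816031466, 'k1': -0.0015133320712204061, 'T': array([[ 0.43671512,  0.49707795, -0.74979558,  1.13953839],
       [ 0.89937344, -0.2599469 ,  0.35150395, -0.2853798 ],
       [-0.02018217, -0.82785332, -0.56058145,  0.57457768],
       [ 0.        ,  0.        ,  0.        ,  1.        ]])}
side {'fov_y': 42.20492434630212, 'cx': 272.4219292717251, 'cy': 205.63516457525222, 'k1': 0.0480033901908932, 'T': array([[ 0.71913866, -0.39532132,  0.57145484, -0.12762564],
       [-0.69484649, -0.41537404,  0.58707134, -0.62841243],
       [ 0.00528569, -0.81925909, -0.57339917,  0.68073891],
       [ 0.        ,  0.        ,  0.        ,  1.        ]])}
wrist {'fov_y': 68.5907511192803, 'cx': 282.0461847363966, 'cy': 211.55274607498473, 'k1': -0.07178688821568957, 'T': array([[ 0.36527743,  0.8866908 ,  0.28346397,  0.1375455 ],
       [ 0.93089437, -0.34699948, -0.11413605,  0.56295889],
       [-0.00284153,  0.30556634, -0.95216655,  0.37389128],
       [ 0.        ,  0.        ,  0.        ,  1.        ]])}
```

View pics/scene0.png

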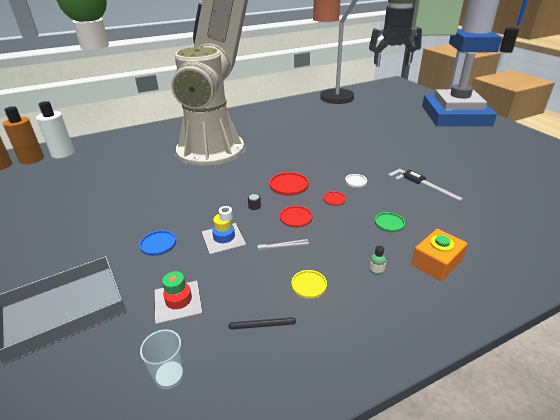

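View pics/side0.png

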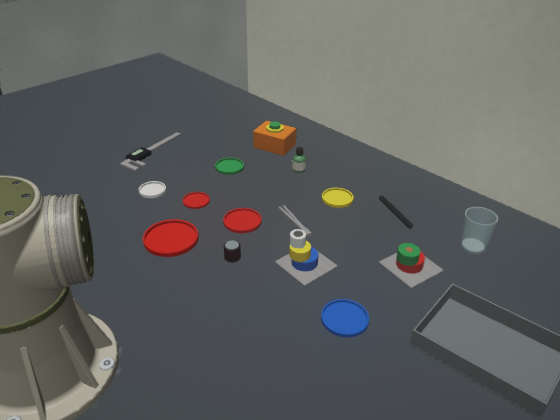

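View pics/wrist0.png

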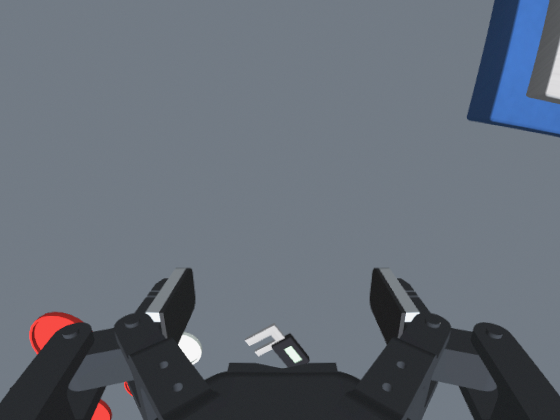

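Candidates for red dish in scene view: (289,183) large, (335,198) small, (296,216) middle. I choose the last and check by measuring. Piles: white/yellow/blue at (224,225), green/red at (176,290). The dark cap at (254,201) and the orange box are distractors.

```bash
cat > h.py <<'E'
import numpy as np, cv2, json, os
from rig import state, imaging, bot
def ray(c,px,H=420):
    px=np.atleast_2d(np.float64(px)); f=H/2/np.tan(np.radians(c['fov_y']/2))
    K=np.array([[f,0,c['cx']],[0,f,c['cy']],[0,0,1.]])
    u=cv2.undistortPoints(px.reshape(-1,1,2),K,np.array([c['k1'],0,0,0,0.])).reshape(-1,2)
    d=np.c_[u,np.ones(len(u))]@c['T'][:3,:3].T
    return c['T'][:3,3],d
def plane(c,px,z):
    o,d=ray(c,px); t=(z-o[2])/d[:,2]; return o+t[:,None]*d
def proj(c,P):
    P=np.atleast_2d(P); f=210/np.tan(np.radians(c['fov_y']/2))
    K=np.array([[f,0,c['cx']],[0,f,c['cy']],[0,0,1.]]); Ti=np.linalg.inv(c['T'])
    return cv2.projectPoints(np.float64(P),cv2.Rodrigues(Ti[:3,:3])[0],Ti[:3,3],K,np.array([c['k1'],0,0,0,0.]))[0].reshape(-1,2)
def crop(im,x,y,w,h,s,name):
    cv2.imwrite(name,cv2.resize(im[y:y+h,x:x+w,::-1],None,fx=s,fy=s,interpolation=cv2.INTER_CUBIC))
E
python3 - <<'E'
from h import *
H={}
for n in ["scene","side"]:
    c=imaging.calibration(n); im=cv2.imread(f"pics/{n}0.png")
    hsv=cv2.cvtColor(im,cv2.COLOR_BGR2HSV).astype(int); h,s,v=hsv[...,0],hsv[...,1],hsv[...,2]
    M={'red':((h<8)|(h>172))&(s>150)&(v>80),'yellow':(h>22)&(h<35)&(s>140)&(v>100),'blue':(h>100)&(h<118)&(s>170)&(v>90),'green':(h>55)&(h<85)&(s>140)&(v>60),'white':(s<30)&(v>170)}
    for k,m in M.items():
        N,L,st,ce=cv2.connectedComponentsWithStats(m.astype(np.uint8))
        for i in range(1,N):
            if st[i,4]<100: continue
            cs,_=cv2.findContours((L==i).astype(np.uint8),cv2.RETR_EXTERNAL,cv2.CHAIN_APPROX_NONE)
            P=plane(c,cs[0].reshape(-1,2),.007)
            if np.abs(P).max()>1.1: continue
            (x,y),r=cv2.minEnclosingCircle(np.float32(P[:,:2]*1000))
            print(n,k,ce[i].round(),st[i,4],'world',round(x),round(y),'diam',round(2*r))
im=imaging.camera("scene"); crop(im,135,165,240,165,3.3,"pics/sc1.png")
im=imaging.camera("side"); crop(im,215,190,240,150,3.3,"pics/sd1.png")
E
```

```text
scene red [289. 183.] 730 world 320 127 diam 122
scene red [334. 198.] 250 world 443 199 diam 65
scene red [296. 216.] 556 world 465 73 diam 88
scene red [178. 298.] 401 world 587 -248 diam 65
scene yellow [221. 224.] 175 world 404 -98 diam 68
scene yellow [441. 245.] 159 world 702 313 diam 55
scene yellow [309. 284.] 798 world 675 -8 diam 75
scene blue [222. 235.] 196 world 446 -110 diam 67
scene blue [157. 243.] 688 world 410 -251 diam 86
scene green [389. 222.] 413 world 587 259 diam 76
scene green [172. 282.] 309 world 549 -248 diam 62
scene white [210. 150.] 584 world -63 33 diam 341
scene white [356. 180.] 232 world 394 299 diam 70
scene white [441. 189.] 129 world 539 469 diam 116
scene white [225. 213.] 137 world 374 -77 diam 63
scene white [222. 241.] 504 world 462 -113 diam 115
scene white [284. 244.] 165 world 545 -2 diam 114
scene white [ 61. 304.] 4071 world 485 -444 diam 229
scene white [177. 305.] 894 world 600 -251 diam 114
scene white [497. 377.] 7790 world 953 177 diam 360
scene white [168. 373.] 493 world 738 -298 diam 47
scene white [395. 414.] 246 world 953 -26 diam 47
side red [196. 200.] 360 world 439 193 diam 65
side red [242. 220.] 760 world 463 68 diam 88
side red [170. 237.] 1640 world 322 124 diam 119
side red [413. 265.] 215 world 608 -251 diam 70
side yellow [337. 197.] 503 world 671 -14 diam 78
side yellow [300. 252.] 276 world 480 -87 diam 63
side blue [345. 318.] 1377 world 406 -254 diam 83
side green [229. 165.] 276 world 587 257 diam 67
side green [408. 250.] 178 world 631 -227 diam 41
side white [152. 189.] 237 world 396 298 diam 59
side white [ 50. 214.] 127 world 190 363 diam 106
side white [ 93. 373.] 1038 world 48 -27 diam 179
side white [ 18. 414.] 123 world -56 -53 diam 50
```

View pics/sc1.png

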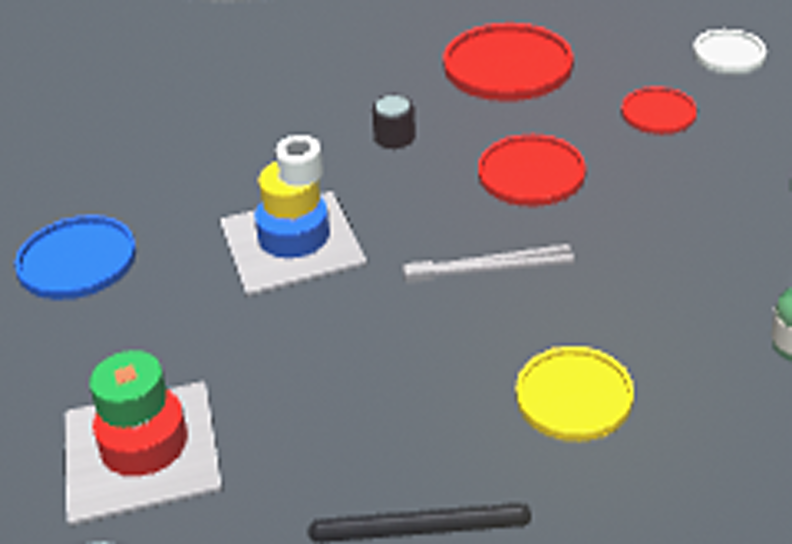

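View pics/sd1.png

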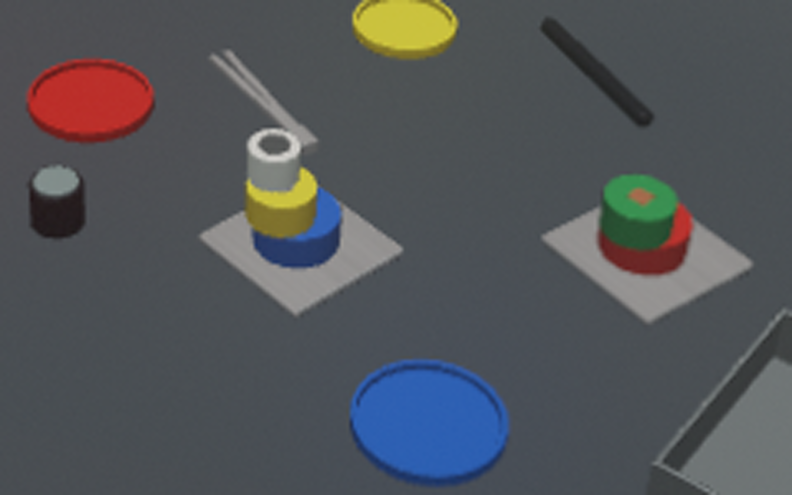

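```bash
cat > fit.py <<'E'
from h import *
from scipy.optimize import minimize
S=4
a=np.linspace(0,2*np.pi,72)
def circ(x,y,r,z): return np.c_[x+r*np.cos(a),y+r*np.sin(a),np.full(72,z)]
def masks(im):
    im=cv2.resize(im,None,fx=S,fy=S,interpolation=cv2.INTER_LINEAR)
    hsv=cv2.cvtColor(im,cv2.COLOR_RGB2HSV).astype(int); h,s,v=hsv[...,0],hsv[...,1],hsv[...,2]
    return {'red':((h<8)|(h>172))&(s>130)&(v>60),'yellow':(h>22)&(h<35)&(s>110)&(v>60),'blue':(h>100)&(h<118)&(s>150)&(v>60),'green':(h>55)&(h<85)&(s>110)&(v>40),'white':(s<35)&(v>110)}
def fit(objs,ims,x0,cams=("scene","side"),dc=None):
    # objs list of (colour,r,z0,z1) bottom to top; x0 (n,2) m
    D=[(imaging.calibration(n),masks(ims[n])) for n in cams]
    x0=np.array(x0,float)
    def cost(p,full=False):
        p=p.reshape(-1,2)/1000; tot=0
        for c,M in D:
            q=np.vstack([proj(c,circ(x0[i,0],x0[i,1],o[1]+.02,z)) for i,o in enumerate(objs) for z in o[2:4]])
            lo=np.maximum((q.min(0)).astype(int),0); hi=(q.max(0)).astype(int)+1
            L=np.zeros(((hi-lo)[1]*S,(hi-lo)[0]*S),np.uint8)
            for i,o in enumerate(objs):
                P=np.vstack([circ(*p[i],o[1],o[2]),circ(*p[i],o[1],o[3])])
                u=(proj(c,P)-lo+.5)*S-.5
                cv2.fillConvexPoly(L,cv2.convexHull(np.round(u*16).astype(np.int32)),i+1,cv2.LINE_8,4)
            for i,o in enumerate(objs):
                m=M[o[0]][lo[1]*S:hi[1]*S,lo[0]*S:hi[0]*S]
                if o[0]=='white' and len(objs)>1: 
                    # plate is whitish too: only count near
                    m=m&(np.indices(m.shape)[0]<m.shape[0]*0.55)
                tot+=np.logical_xor(m,L[:m.shape[0],:m.shape[1]]==i+1).sum()/ (L==i+1).sum()
        return tot
    n=x0.size
    X=np.vstack([x0.ravel()*1000]+[x0.ravel()*1000+8*np.eye(n)[i] for i in range(n)])
    r=minimize(cost,x0.ravel()*1000,method='Nelder-Mead',options=dict(initial_simplex=X,xatol=.05,fatol=1e-4,maxiter=1500))
    return r.x.reshape(-1,2),r.fun
E
cat > f1.py <<'E'
from fit import *
ims={n:cv2.imread(f"pics/{n}0.png")[...,::-1].copy() for n in("scene","side")}
for k,r,x0 in [('red',.04,(.464,.07)),('yellow',.035,(.673,-.011)),('blue',.04,(.408,-.252)),('green',.035,(.587,.258)),('white',.03,(.395,.298))]:
    for cams in (("scene","side"),("scene",),("side",)):
        x,f=fit([(k,r,0,.008)],ims,[x0],cams); print('dish',k,cams,x.round(1),round(f,3))
w=[plane(imaging.calibration(n),p,z)[0] for n,p,z in [("scene",(225.6,209.8),.072),("side",(298.3,233.6),.072),("scene",(172.9,278.3),.05),("side",(409.2,249.4),.05)]]
print(np.round(w,4))
A=(w[0]+w[1])/2;B=(w[2]+w[3])/2
for cams in (("scene","side"),("scene",),("side",)):
    print(fit([('blue',.025,.006,.028),('yellow',.02,.028,.05),('white',.015,.05,.072)],ims,[A[:2]]*3,cams))
    print(fit([('red',.025,.006,.028),('green',.02,.028,.05)],ims,[B[:2]]*2,cams))
E
python3 f1.py
```

```text
dish red ('scene', 'side') [[463.7  73.3]] 0.16
dish red ('scene',) [[461.3  75.9]] 0.054
dish red ('side',) [[465.8  72.7]] 0.05
dish yellow ('scene', 'side') [[673.1  -7.9]] 0.146
dish yellow ('scene',) [[671.7  -6.8]] 0.023
dish yellow ('side',) [[674.6 -10.1]] 0.038
dish blue ('scene', 'side') [[ 407.5 -251. ]] 0.144
dish blue ('scene',) [[ 405.1 -250.5]] 0.056
dish blue ('side',) [[ 409.4 -251.7]] 0.056
dish green ('scene', 'side') [[587.5 261.2]] 0.252
dish green ('scene',) [[584.4 263.5]] 0.076
dish green ('side',) [[590.9 261.6]] 0.115
dish white ('scene', 'side') [[396.3 300.5]] 2.459
dish white ('scene',) [[420.8 298.6]] 2.259
dish white ('side',) [[396.  300.4]] 0.046
[[ 0.4513 -0.0958  0.072 ]
 [ 0.4515 -0.1013  0.072 ]
 [ 0.5838 -0.2482  0.05  ]
 [ 0.5844 -0.2529  0.05  ]]
(array([[ 458.91226338, -109.1663923 ],
       [ 448.66007639, -107.04200793],
       [ 451.69185939,  -97.31792922]]), np.float64(5.093651406250281))
(array([[ 598.5003673 , -248.94714844],
       [ 583.51013065, -250.1715654 ]]), np.float64(0.8330826745956648))
(array([[ 454.09554669, -107.68339758],
       [ 445.43929695, -104.69794965],
       [ 447.50213265,  -94.77978338]]), np.float64(3.763794231030899))
(array([[ 593.20978428, -248.47725081],
       [ 581.93757859, -248.77548684]]), np.float64(0.26747795112261585))
(array([[ 460.41658218, -108.70192015],
       [ 449.8042491 , -108.22905431],
       [ 452.39549858,  -99.4521754 ]]), np.float64(0.8713352375560766))
(array([[ 598.8482788 , -249.25650139],
       [ 584.03326212, -251.1697776 ]]), np.float64(0.375602266872746))
```

>>> carry_out:
  series:
    - [[0.6,25,-30,0,0,0,0],[0.6,25,-30,0,0,0,0],[0.6,25,-30,0,0,0,0],[0.6,25,-30,0,0,0,0],[0.6,25,-30,0,0,0,0]]
  squeeze: 30

```text
time_s: 0.67
ee_pos: [0.3356, 0.3839, 0.2563]
tcp_rot: [0.582, 3.087, 0.0]
wrist_force: [0.4, 0.6, -0.0]
opening: 0.0511
```

>>> carry_out:
  series:
    - [[0.6,25,-30,0,0,0,0],[0.6,25,-30,0,0,0,0],[0.6,25,-30,0,0,0,0],[0.6,5,-39,0,0,0,0],[0.6,5,-39,0,0,0,0]]

```text
time_s: 1.08
ee_pos: [0.421, 0.2156, 0.256]
tcp_rot: [0.584, 3.087, 0.0]
wrist_force: [1.2, -0.2, -0.6]
opening: 0.0512
```

```bash
python3 - <<'E'
from h import *
s=state(); print(s['time_s'],s['ee_pos'],s['tcp_rot'],s['opening'],s['wrist_force'],s['qpos'])
print(imaging.calibration("wrist"))
cv2.imwrite("pics/w1.png",imaging.camera("wrist")[...,::-1])
E
```

```text
1.0833 [0.4210044  0.21564426 0.2560181 ] [5.84022831e-01 3.08664507e+00 8.47833431e-05] 0.051169901430033624 [ 1.19169882 -0.21730606 -0.57559781] [ 3.03450176e-01  1.16005458e-01 -2.05125875e-01  1.24947896e+00
 -3.81436647e-05  6.77448094e-01]
{'fov_y': 68.5907511192803, 'cx': 282.0461847363966, 'cy': 211.55274607498473, 'k1': -0.07178688821568957, 'T': array([[ 0.36549047,  0.8863138 ,  0.28436695,  0.34867078],
       [ 0.93081438, -0.34764278, -0.11282321,  0.2435096 ],
       [-0.00113865,  0.30592866, -0.95205376,  0.37438501],
       [ 0.        ,  0.        ,  0.        ,  1.        ]])}
```

View pics/w1.png

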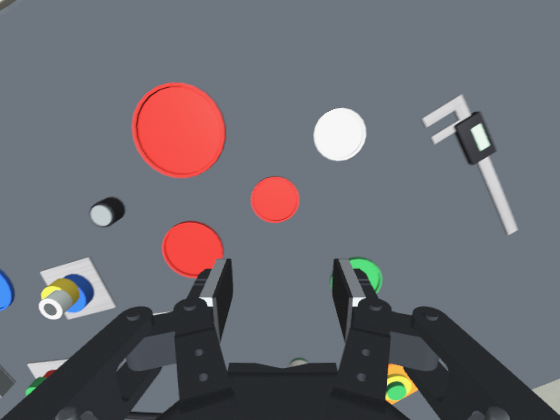

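>>> carry_out:
  series:
    - [[0.6,4,-40,0,0,0,0],[0.6,4,-40,0,0,0,0],[0.6,4,-40,0,0,0,0],[0.6,4,-40,0,0,0,0],[0.6,4,-40,0,0,0,0]]

```text
time_s: 1.55
ee_pos: [0.4397, 0.0156, 0.2565]
tcp_rot: [0.583, 3.086, 0.0]
wrist_force: [1.3, 0.6, 0.7]
opening: 0.0509
```

>>> carry_out:
  series:
    - [[0.6,4,-40,-20,0,0,0],[0.6,3,-39,-10,0,0,0],[0.6,3,-35,0,0,0,0],[0.6,0,0,0,0,0,0],[0.6,0,0,0,0,0,0]]

```text
time_s: 1.97
ee_pos: [0.4495, -0.0955, 0.2275]
tcp_rot: [-0.59, -3.085, -0.001]
wrist_force: [0.3, 0.4, -0.8]
opening: 0.051
```

```bash
python3 - <<'E'
from h import *
s=state(); print(s['time_s'],s['ee_pos'],s['tcp_rot'],s['opening'],s['wrist_force'],s['qpos'])
c=imaging.calibration("wrist")
np.save("w2T.npy",c['T'])
im=imaging.camera("wrist")
cv2.imwrite("pics/w2.png",im[...,::-1])
E
```

```text
1.9667 [ 0.44954854 -0.09549326  0.22745487] [-5.90290221e-01 -3.08503613e+00 -5.38739651e-04] 0.05102387581229782 [ 0.32971222  0.4260188  -0.76618426] [-3.84407722e-01  1.03045166e-01 -2.90789447e-01  1.17760816e+00
  2.21772174e-04 -6.29828526e-03]
```

View pics/w2.png

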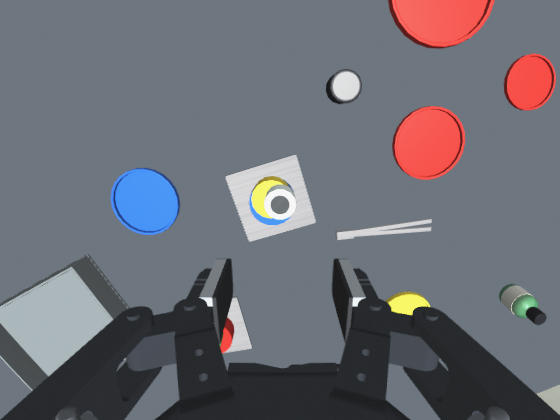

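```bash
python3 - <<'E'
from h import *
import fit
T=np.load("w2T.npy"); c0=imaging.calibration("wrist"); c0=dict(c0,T=T)
print(T[:3,3])
print('white',plane(c0,(280,204.5),.072))
im=cv2.imread("pics/w2.png")[...,::-1].copy()
crop(im,200,140,130,110,6,"pics/w2c.png")
imaging.calibration=lambda n:c0
ims={'wrist':im}
for k,r,x0 in [('red',.04,(.464,.07)),('blue',.04,(.408,-.252))]:
    print(k,fit.fit([(k,r,0,.008)],ims,[x0],("wrist",)))
print(proj(c0,[[.4495,-.0955,.228-.006-z] for z in (0,.15)]))
E
```

```text
[ 0.37743661 -0.0673655   0.34588155]
white [[ 0.45182797 -0.09924513  0.072     ]]
red (array([[465.33335114,  72.38655472]]), np.float64(0.03310267988037296))
blue (array([[ 408.75037006, -253.8876366 ]]), np.float64(0.03685859239333992))
[[283.30491666 289.18375899]
 [282.82918951 200.81861709]]
```

View pics/w2c.png

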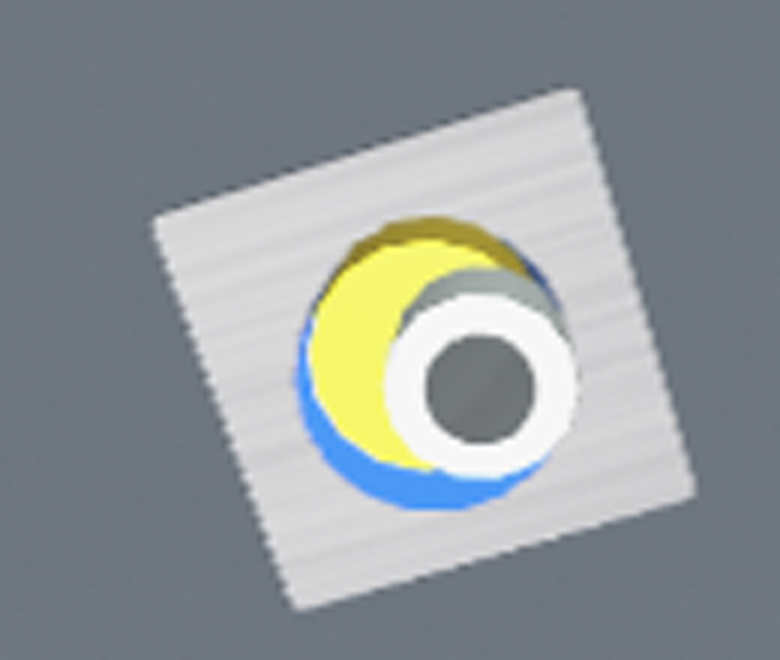

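>>> carry_out:
  series:
    - [[0.6,2,-3,-40,0,0,0],[0.6,0,0,-40,0,0,0],[0.6,0,0,-30,0,0,0],[0.6,0,0,-20,0,0,0],[0.6,0,0,0,0,0,0]]

```text
time_s: 2.43
ee_pos: [0.4485, -0.0939, 0.0941]
tcp_rot: [-0.578, -3.08, -0.003]
wrist_force: [-0.4, 0.2, -0.2]
opening: 0.0515
```

```bash
python3 - <<'E'
from h import *
s=state(); print(s['time_s'],s['ee_pos'],s['tcp_rot'],s['opening'],s['wrist_force'])
im=imaging.camera("side"); crop(im,215,150,180,150,4,"pics/sd2.png")
im=imaging.camera("scene"); crop(im,135,145,160,130,4,"pics/sc2.png")
E
```

```text
2.4333 [ 0.44848308 -0.09386786  0.09406559] [-5.78434576e-01 -3.08011770e+00 -2.97011925e-03] 0.05146562353109747 [-0.38730006  0.23099432 -0.24784911]
```

View pics/sd2.png

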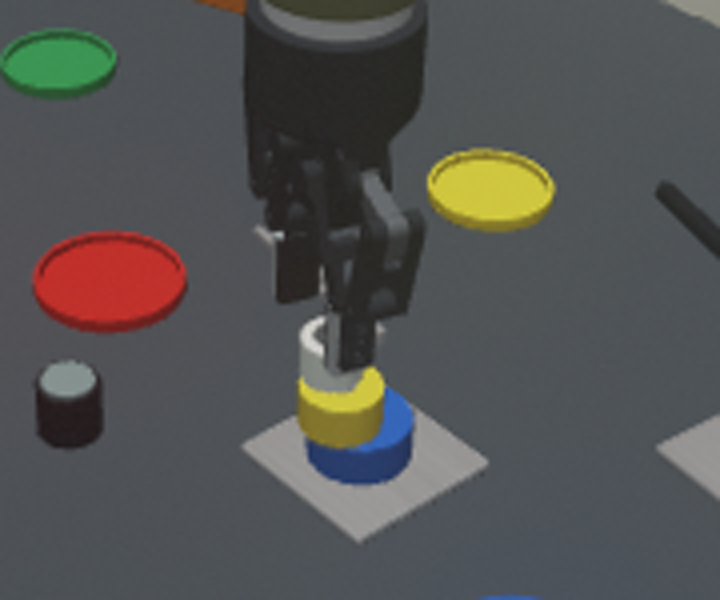

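View pics/sc2.png

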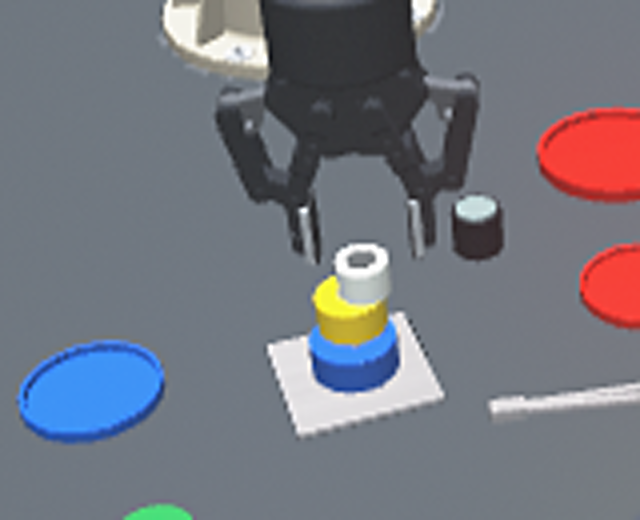

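>>> carry_out:
  series:
    - [[0.6,0,0,-10,0,0,0],[0.6,0,0,-8,0,0,0],[0.6,0,0,0,0,0,0],[0.6,0,0,0,0,0,0],[0.6,0,0,0,0,0,0]]

```text
time_s: 2.95
ee_pos: [0.4523, -0.0969, 0.0807]
tcp_rot: [0.583, 3.086, -0.0]
wrist_force: [-0.4, -0.4, 0.7]
opening: 0.0515
```

>>> carry_out:
  series:
    - [[0.6,0,-2,-3,0,0,0],[0.5,0,0,0,0,0,0],[0.4,0,0,0,0,0,0],[0.3,0,0,0,0,0,0],[0.25,0,0,0,0,0,0]]

```text
time_s: 3.37
ee_pos: [0.4518, -0.0989, 0.077]
tcp_rot: [0.584, 3.087, 0.0]
wrist_force: [0.3, 0.6, 1.7]
opening: 0.0287
```

>>> carry_out:
  series:
    - [[0.2,0,0,0,0,0,0],[0.2,0,0,0,0,0,0],[0.2,0,0,0,0,0,0],[0.2,0,0,0,0,0,0]]

```text
time_s: 3.7
ee_pos: [0.4518, -0.0989, 0.077]
tcp_rot: [0.584, 3.087, -0.0]
wrist_force: [-2.1, -0.6, 4.5]
opening: 0.0285
```

```bash
python3 - <<'E'
from h import *
s=state(); print(s['time_s'],s['ee_pos'],s['tcp_rot'],s['opening'],s['wrist_force'])
im=imaging.camera("side"); crop(im,215,150,180,150,4,"pics/sd3.png")
im=imaging.camera("scene"); crop(im,135,145,160,130,4,"pics/sc3.png")
E
```

```text
3.7 [ 0.45181319 -0.09890315  0.07698928] [ 5.83759689e-01  3.08651716e+00 -2.25043893e-04] 0.02849337468812064 [-2.05912136 -0.63354946  4.51543237]
```

View pics/sd3.png

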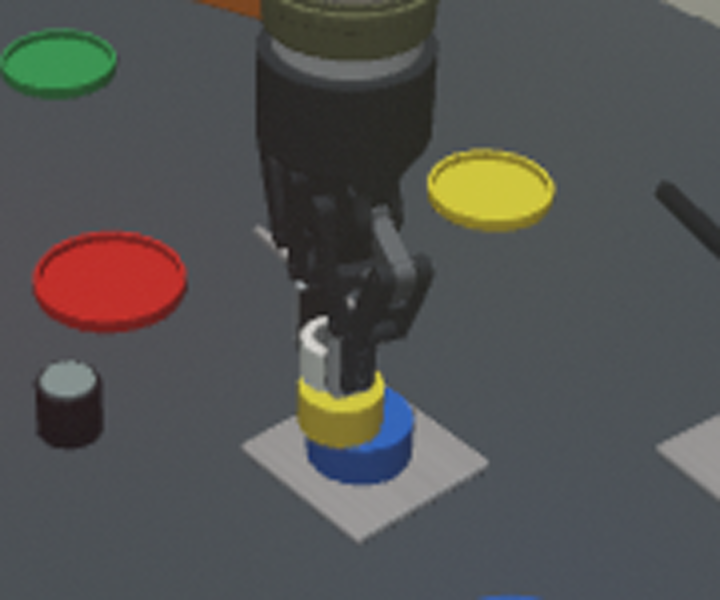

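View pics/sc3.png

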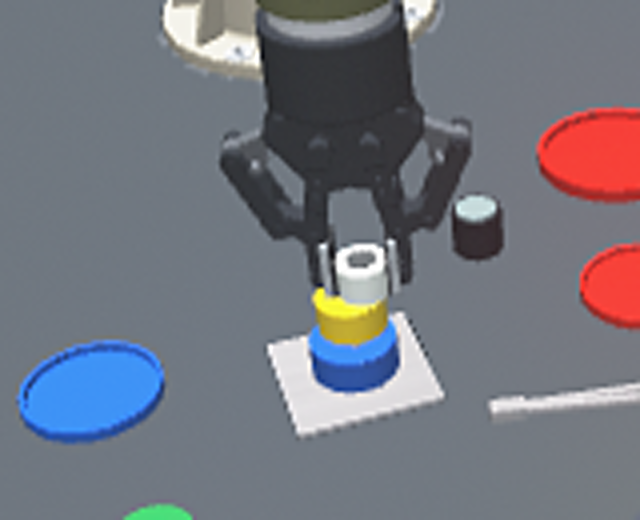

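>>> carry_out:
  series:
    - [[0.2,0,0,8,0,0,0],[0.2,0,0,16,0,0,0],[0.2,0,0,25,0,0,0],[0.2,0,0,20,0,0,0],[0.2,0,0,10,0,0,0]]

```text
time_s: 4.22
ee_pos: [0.4527, -0.0991, 0.1582]
tcp_rot: [0.583, 3.084, -0.0]
wrist_force: [0.6, 0.5, -1.1]
opening: 0.0289
```

```bash
python3 - <<'E'
from h import *
s=state(); print(s['time_s'],s['ee_pos'],s['tcp_rot'],s['opening'],s['wrist_force'])
im=imaging.camera("side"); crop(im,215,130,180,150,4,"pics/sd4.png")
E
```

```text
4.2167 [ 0.4527006  -0.09909575  0.15816326] [ 5.83078176e-01  3.08409643e+00 -3.85102715e-04] 0.028851407814940718 [ 0.58746488  0.49870211 -1.09754337]
```

View pics/sd4.png

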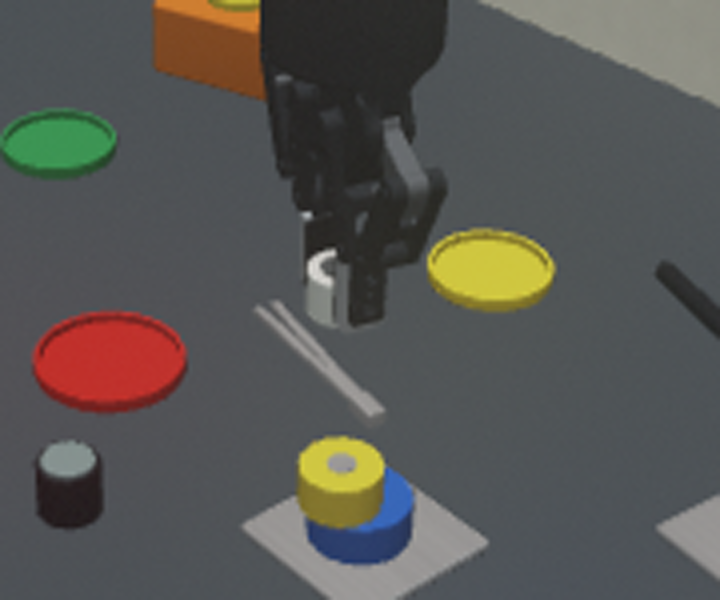

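>>> carry_out:
  series:
    - [[0.2,-5,39,0,0,0,0],[0.2,-6,40,0,0,0,0],[0.2,-6,40,0,0,0,0],[0.2,-6,40,0,0,0,0],[0.2,-6,40,0,0,0,0]]

```text
time_s: 4.68
ee_pos: [0.4215, 0.1017, 0.1549]
tcp_rot: [-0.585, -3.086, 0.0]
wrist_force: [0.7, 0.8, -1.0]
opening: 0.029
```

>>> carry_out:
  series:
    - [[0.2,-6,40,0,0,0,0],[0.2,-6,40,0,0,0,0],[0.2,-6,40,0,0,0,0],[0.2,-5,40,0,0,0,0],[0.2,-5,35,0,0,0,0]]

```text
time_s: 5.1
ee_pos: [0.3934, 0.2974, 0.1548]
tcp_rot: [-0.582, -3.086, 0.0]
wrist_force: [-0.2, -0.1, 0.1]
opening: 0.0286
```

>>> carry_out:
  series:
    - [[0.2,0,5,-10,0,0,0],[0.2,0,0,-10,0,0,0],[0.2,0,0,-10,0,0,0],[0.2,0,0,-5,0,0,0],[0.2,0,0,0,0,0,0]]

```text
time_s: 5.52
ee_pos: [0.3936, 0.2981, 0.1186]
tcp_rot: [-0.587, -3.083, 0.005]
wrist_force: [-0.5, -0.4, 0.7]
opening: 0.0287
```

```bash
python3 - <<'E'
from h import *
import fit
s=state(); print(s['time_s'],s['ee_pos'],s['tcp_rot'],s['opening'],s['wrist_force'])
c=imaging.calibration("wrist")
im=imaging.camera("wrist"); cv2.imwrite("pics/w5.png",im[...,::-1])
im=imaging.camera("side"); crop(im,80,90,180,150,4,"pics/sd5.png")
T=np.array([[ 0.36549047,  0.8863138 ,  0.28436695,  0.34867078],
       [ 0.93081438, -0.34764278, -0.11282321,  0.2435096 ],
       [-0.00113865,  0.30592866, -0.95205376,  0.37438501],[0,0,0,1]])
c0=dict(c,T=T)
imaging.calibration=lambda n:c0
im=cv2.imread("pics/w1.png")[...,::-1].copy()
for k,r,x0 in [('red',.04,(.464,.07)),('white',.03,(.396,.300))]:
    print(k,fit.fit([(k,r,0,.008)],{'wrist':im},[x0],("wrist",)))
E
```

```text
5.5167 [0.39356996 0.29806135 0.11857556] [-0.58652736 -3.08306007  0.00451881] 0.028695609683542303 [-0.53031596 -0.44536726  0.65833217]
red (array([[465.75353858,  68.98254341]]), np.float64(0.07846851112764662))
white (array([[394.44415283, 297.65786743]]), np.float64(1.1274054412740544))
```

View pics/w5.png

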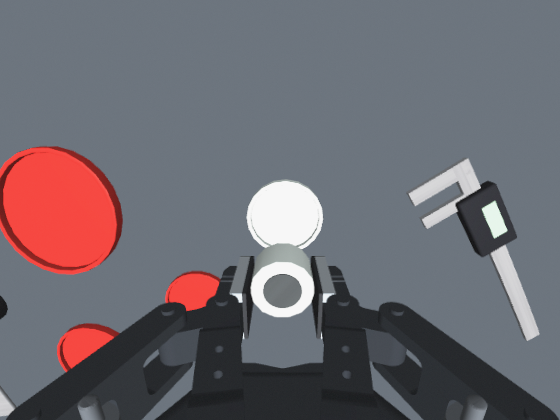

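View pics/sd5.png

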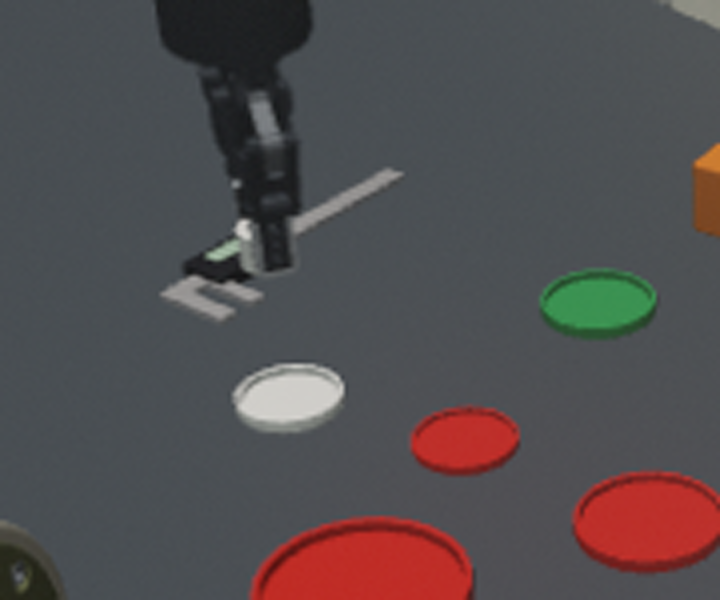

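>>> carry_out:
  series:
    - [[0.2,2,1,-25,0,0,0],[0.2,0,0,-30,0,0,0],[0.2,0,0,-18,0,0,0],[0.2,0,0,-8,0,0,0],[0.2,0,0,0,0,0,0]]

```text
time_s: 6.03
ee_pos: [0.3959, 0.3, 0.0385]
tcp_rot: [-0.585, -3.084, 0.003]
wrist_force: [-0.3, 0.4, -0.5]
opening: 0.0287
```

>>> carry_out:
  series:
    - [[0.2,0,0,0,0,0,0],[0.2,0,0,0,0,0,0],[0.2,0,0,0,0,0,0]]

```text
time_s: 6.28
ee_pos: [0.398, 0.3017, 0.0413]
tcp_rot: [0.584, 3.085, 0.003]
wrist_force: [-0.1, 0.7, -0.4]
opening: 0.0287
```

>>> carry_out:
  series:
    - [[0.2,-1.5,-1.5,-5,0,0,0],[0.2,0,0,-3,0,0,0],[0.2,0,0,-2,0,0,0],[0.2,0,0,0,0,0,0],[0.2,0,0,0,0,0,0]]

```text
time_s: 6.7
ee_pos: [0.395, 0.2996, 0.03]
tcp_rot: [0.584, 3.087, -0.0]
wrist_force: [-1.0, -2.2, 4.9]
opening: 0.0285
```

```bash
python3 - <<'E'
from h import *
s=state(); print(s['time_s'],s['ee_pos'],s['tcp_rot'],s['opening'],s['wrist_force'])
im=imaging.camera("wrist"); crop(im,180,150,200,150,4,"pics/w6.png")
im=imaging.camera("side"); crop(im,80,120,180,120,4,"pics/sd6.png")
E
```

```text
6.7 [0.39502693 0.29963714 0.03002017] [ 5.83579171e-01  3.08689804e+00 -1.25094583e-04] 0.028542004793768245 [-1.03856447 -2.20347581  4.86627042]
```

View pics/w6.png

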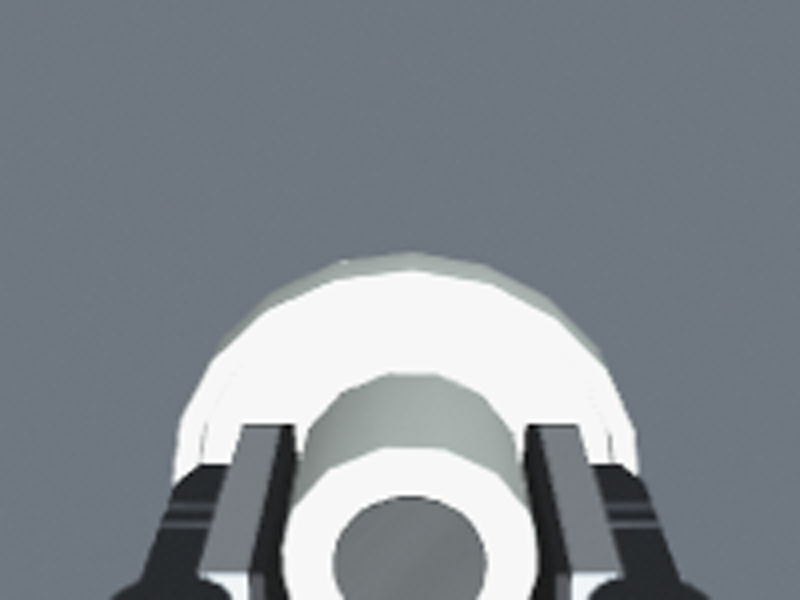

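View pics/sd6.png

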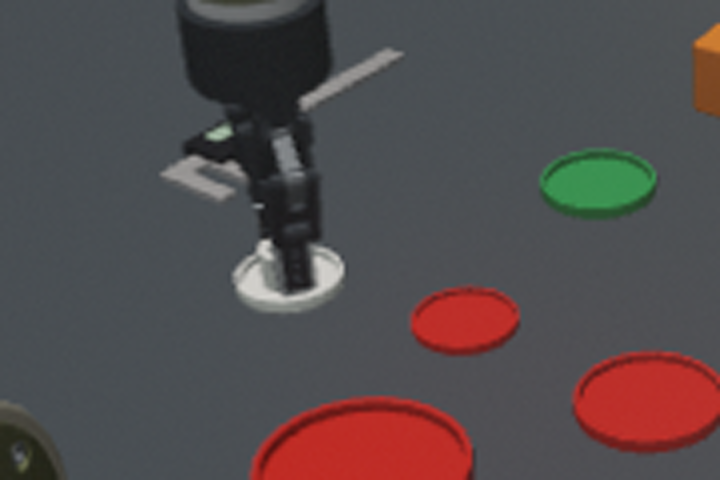

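>>> carry_out:
  series:
    - [[0.45,0,0,0,0,0,0],[0.5,0,0,0,0,0,0],[0.5,0,0,2,0,0,0],[0.5,0,0,10,0,0,0],[0.5,0,0,25,0,0,0]]

```text
time_s: 7.22
ee_pos: [0.393, 0.2986, 0.0649]
tcp_rot: [-0.583, -3.082, 0.005]
wrist_force: [0.3, 0.1, 0.7]
opening: 0.0428
```

>>> carry_out:
  series:
    - [[0.6,0,0,40,0,0,0],[0.6,0,0,40,0,0,0],[0.6,5,-40,0,0,0,0],[0.6,5,-40,0,0,0,0],[0.6,5,-40,0,0,0,0]]

```text
time_s: 7.63
ee_pos: [0.4112, 0.1795, 0.1492]
tcp_rot: [0.578, 3.084, 0.003]
wrist_force: [1.8, -1.2, -0.3]
opening: 0.0515
```

>>> carry_out:
  series:
    - [[0.7,5,-40,0,0,0,0],[0.7,5,-40,0,0,0,0],[0.7,5,-40,0,0,0,0],[0.7,5,-40,0,0,0,0],[0.7,5,-40,0,0,0,0]]

```text
time_s: 8.05
ee_pos: [0.4355, -0.0221, 0.1483]
tcp_rot: [0.583, 3.085, 0.001]
wrist_force: [1.0, -0.0, -0.6]
opening: 0.0594
```

>>> carry_out:
  series:
    - [[0.7,6,-40,0,0,0,0],[0.7,7,-40,0,0,0,0],[0.7,0,0,0,0,0,0],[0.7,0,0,0,0,0,0],[0.7,0,0,0,0,0,0]]

```text
time_s: 8.47
ee_pos: [0.4481, -0.1003, 0.1474]
tcp_rot: [0.585, 3.086, 0.001]
wrist_force: [0.4, 0.3, -0.3]
opening: 0.0598
```

```bash
python3 - <<'E'
from h import *
s=state(); print(s['time_s'],s['ee_pos'],s['tcp_rot'],s['opening'],s['wrist_force'])
c=imaging.calibration("wrist"); np.save("w7T.npy",c['T']); print(c['T'][:3,3])
im=imaging.camera("wrist"); cv2.imwrite("pics/w7.png",im[...,::-1])
im=imaging.camera("side"); crop(im,80,120,180,120,4,"pics/sd7.png")
E
```

```text
8.4667 [ 0.44805552 -0.10026407  0.14742612] [5.85261675e-01 3.08634810e+00 9.78815233e-04] 0.059779205178945506 [ 0.41731327  0.27297753 -0.31094035]
[ 0.37573172 -0.07239224  0.26579534]
```

View pics/w7.png

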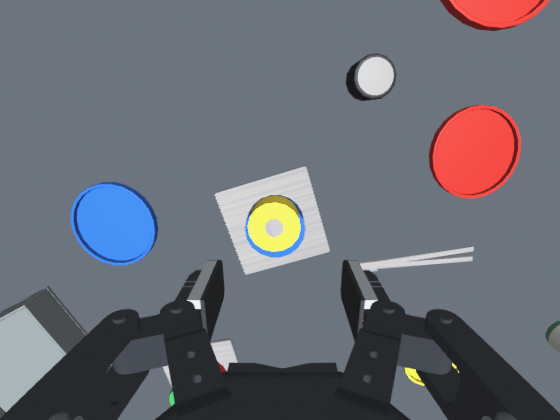

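View pics/sd7.png

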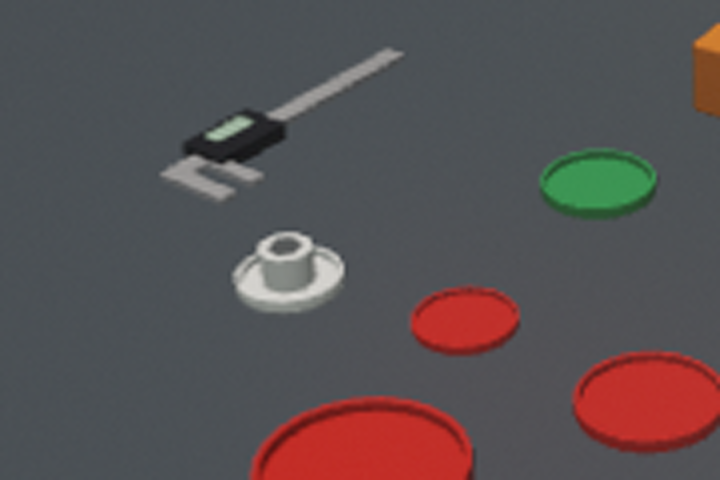

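```bash
python3 - <<'E'
from h import *
c=dict(imaging.calibration("wrist"),T=np.load("w7T.npy"))
im=cv2.imread("pics/w7.png")[...,::-1]
crop(im,205,155,140,125,5,"pics/w7c.png")
print('y',plane(c,(273.7,228),.05)*1000)
import fit; imaging.calibration=lambda n:c
print(fit.fit([('blue',.025,.006,.028),('yellow',.02,.028,.05)],{'wrist':im.copy()},[(.459,-.108),(.448,-.106)],("wrist",)))
print(fit.fit([('red',.04,0,.008)],{'wrist':im.copy()},[(.464,.072)],("wrist",)))
print(fit.fit([('blue',.04,0,.008)],{'wrist':im.copy()},[(.408,-.252)],("wrist",)))
E
```

```text
y [[ 449.96781871 -108.45556564   50.        ]]
(array([[ 458.94723378, -112.45747596],
       [ 449.260878  , -108.21054482]]), np.float64(0.5737622646993484))
(array([[465.57753178,  72.65174526]]), np.float64(0.03120825632673974))
(array([[ 408.95294285, -253.85713005]]), np.float64(0.03140302553340329))
```

View pics/w7c.png

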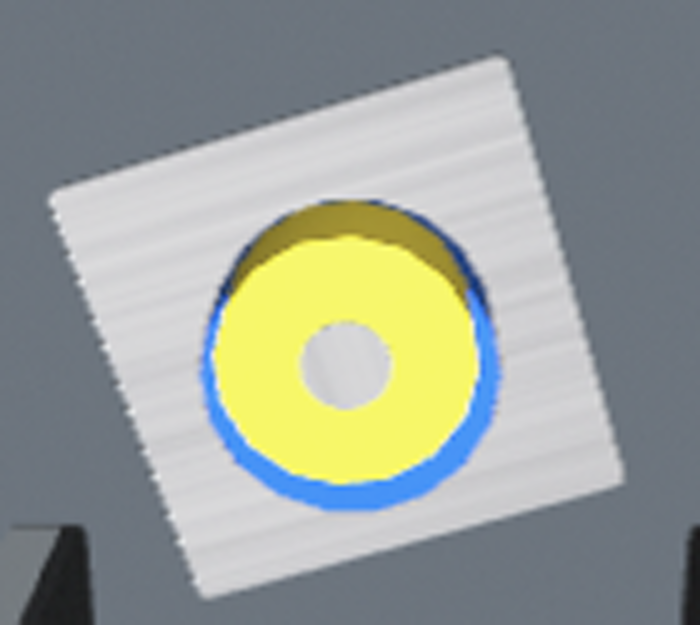

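>>> carry_out:
  series:
    - [[0.7,1,-8,-20,0,0,0],[0.7,0,0,-35,0,0,0],[0.7,0,0,-20,0,0,0],[0.7,0,0,-10,0,0,0],[0.7,0,0,0,0,0,0]]

```text
time_s: 8.98
ee_pos: [0.4471, -0.1058, 0.0596]
tcp_rot: [-0.578, -3.083, -0.002]
wrist_force: [0.4, -0.5, -0.1]
opening: 0.0598
```

>>> carry_out:
  series:
    - [[0.7,0,0,0,0,0,0],[0.7,0,0,0,0,0,0],[0.7,0,0,0,0,0,0]]

```text
time_s: 9.23
ee_pos: [0.4502, -0.1081, 0.063]
tcp_rot: [0.582, 3.085, -0.001]
wrist_force: [-0.3, 0.7, -0.3]
opening: 0.0595
```

>>> carry_out:
  series:
    - [[0.7,0,0,-5,0,0,0],[0.7,0,0,-4,0,0,0],[0.6,0,0,0,0,0,0],[0.5,0,0,0,0,0,0],[0.4,0,0,0,0,0,0]]

```text
time_s: 9.65
ee_pos: [0.4492, -0.1084, 0.0529]
tcp_rot: [-0.584, -3.087, -0.0]
wrist_force: [0.2, 0.3, 0.1]
opening: 0.0391
```

>>> carry_out:
  series:
    - [[0.35,0,0,0,0,0,0],[0.35,0,0,0,0,0,0],[0.35,0,0,0,0,0,0],[0.35,0,0,0,0,0,0],[0.35,0,0,0,0,0,0]]

```text
time_s: 10.07
ee_pos: [0.4492, -0.1084, 0.0528]
tcp_rot: [0.584, 3.087, -0.0]
wrist_force: [0.1, -0.0, 1.0]
opening: 0.0389
```

>>> carry_out:
  series:
    - [[0.35,0,0,5,0,0,0],[0.35,0,0,10,0,0,0],[0.35,0,0,15,0,0,0],[0.35,0,0,15,0,0,0],[0.35,0,0,5,0,0,0]]

```text
time_s: 10.48
ee_pos: [0.4503, -0.1087, 0.1048]
tcp_rot: [0.583, 3.084, -0.001]
wrist_force: [0.4, 0.1, 0.0]
opening: 0.0392
```

```bash
python3 - <<'E'
from h import *
s=state(); print(s['time_s'],s['ee_pos'],s['tcp_rot'],s['opening'],s['wrist_force'])
c=imaging.calibration("wrist"); np.save("w8T.npy",c['T'])
im=imaging.camera("wrist"); cv2.imwrite("pics/w8.png",im[...,::-1])
im=imaging.camera("side"); crop(im,215,130,180,150,4,"pics/sd8.png")
E
```

```text
10.4833 [ 0.45025473 -0.10867945  0.10477664] [ 5.83102391e-01  3.08421483e+00 -6.62479033e-04] 0.039181106156044684 [0.41276463 0.09601682 0.02676374]
```

View pics/sd8.png

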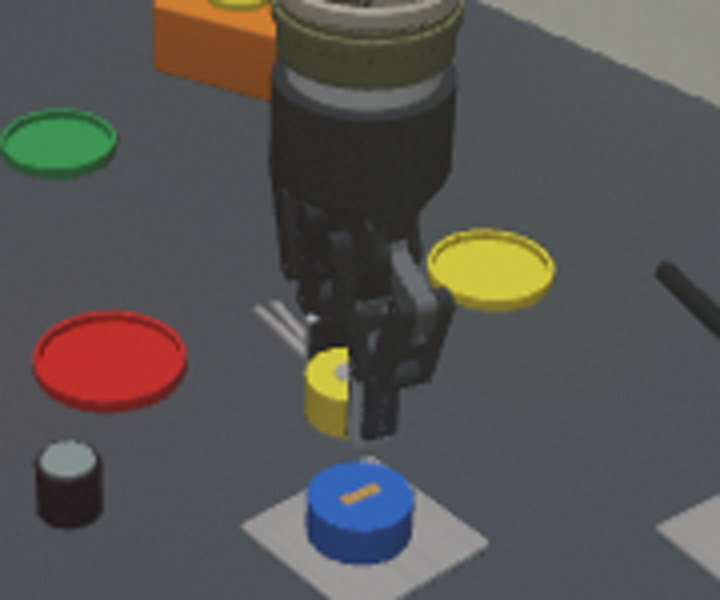

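View pics/w8.png

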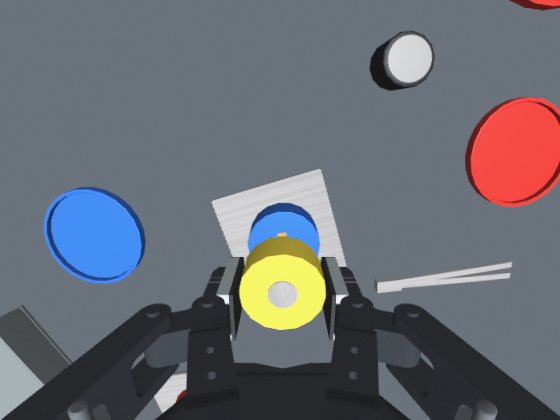

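>>> carry_out:
  series:
    - [[0.35,30,13,0,0,0,0],[0.35,37,17,0,0,0,0],[0.35,37,17,0,0,0,0],[0.35,37,17,0,0,0,0],[0.35,37,17,0,0,0,0]]

```text
time_s: 11.0
ee_pos: [0.6281, -0.0262, 0.1014]
tcp_rot: [-0.584, -3.085, -0.0]
wrist_force: [1.1, -1.3, -0.3]
opening: 0.0382
```

>>> carry_out:
  series:
    - [[0.35,30,13,0,0,0,0],[0.35,15,5,0,0,0,0],[0.35,0,0,0,0,0,0],[0.35,0,0,0,0,0,0],[0.35,0,0,0,0,0,0]]

```text
time_s: 11.42
ee_pos: [0.6706, -0.0094, 0.1014]
tcp_rot: [-0.583, -3.084, 0.001]
wrist_force: [0.0, 0.2, -1.2]
opening: 0.0391
```

```bash
python3 - <<'E'
from h import *
s=state(); print(s['time_s'],s['ee_pos'],s['tcp_rot'],s['opening'],s['wrist_force'],s['qpos'])
c=imaging.calibration("wrist"); print(c['T'][:3,3])
im=imaging.camera("wrist"); cv2.imwrite("pics/w9.png",im[...,::-1])
import fit
print(proj(c,fit.circ(.6735,-.0095,.035,.008)[::18]).round())
E
```

```text
11.4167 [ 0.67055037 -0.00941555  0.10143004] [-5.83421637e-01 -3.08385008e+00  5.16553901e-04] 0.039051860212035897 [ 0.01876099  0.24525693 -1.17381692] [-1.33549830e-01  5.75947470e-01  6.71388831e-02  1.06504104e+00
 -1.66354462e-04  2.40403042e-01]
[0.5985949  0.01840003 0.22002143]Traceback (most recent call last):
  File "<stdin>", line 6, in <module>
  File "h.py", line 14, in proj
    return cv2.projectPoints(np.float64(P),cv2.Rodrigues(Ti[:3,:3])[0],Ti[:3,3],K,np.array([c['k1'],0,0,0,0.]))[0].reshape(-1,2)
           ~~~~~~~~~~~~~~~~~^^^^^^^^^^^^^^^^^^^^^^^^^^^^^^^^^^^^^^^^^^^^^^^^^^^^^^^^^^^^^^^^^^^^^^^^^^^^^^^^^^^
cv2.error: OpenCV(4.12.0) /io/opencv/modules/calib3d/src/calibration_base.cpp:1490: error: (-215:Assertion failed) npoints >= 0 && (depth == CV_32F || depth == CV_64F) in function 'projectPoints'
```

View pics/w9.png

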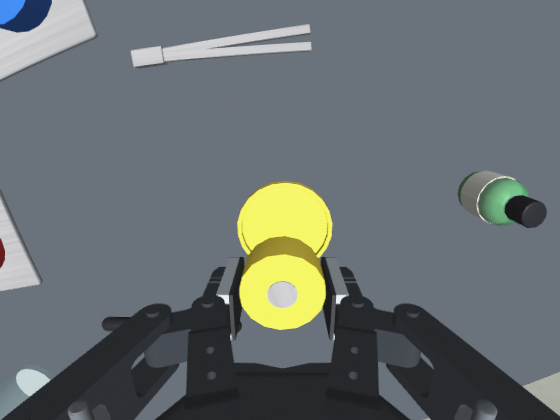

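```bash
python3 - <<'E'
from h import *
c=imaging.calibration("wrist")
P=plane(c,[(238,227),(332,227),(285,227),(285,184)],.008)*1000
print(P.round(1),(P[0]+P[1])/2,np.hypot(*(P[0]-P[1])[:2]))
v=P[2]-P[3];print('ctr from far edge',P[3]+v/np.linalg.norm(v)*35)
E
```

```text
[[660.6 -41.6   8. ]
 [685.9  23.    8. ]
 [673.2  -9.3   8. ]
 [643.1   2.4   8. ]] [673.2307679   -9.29370986   8.        ] 69.30526586921283
ctr from far edge [675.7242526  -10.26613654   8.        ]
```

>>> carry_out:
  series:
    - [[0.35,3,0,-20,0,0,0],[0.35,0,0,-25,0,0,0],[0.35,0,0,-12,0,0,0],[0.35,0,0,-5,0,0,0],[0.35,0,0,0,0,0,0]]

```text
time_s: 11.88
ee_pos: [0.6733, -0.0096, 0.0394]
tcp_rot: [-0.584, -3.083, 0.0]
wrist_force: [-0.9, -0.0, 0.4]
opening: 0.0392
```

>>> carry_out:
  series:
    - [[0.35,0,0,0,0,0,0],[0.35,0,0,0,0,0,0],[0.35,0,0,0,0,0,0]]

```text
time_s: 12.13
ee_pos: [0.6761, -0.0095, 0.0423]
tcp_rot: [0.583, 3.084, 0.0]
wrist_force: [0.4, 0.1, 0.4]
opening: 0.0389
```

>>> carry_out:
  series:
    - [[0.35,-1,0,-7,0,0,0],[0.35,0,0,-4,0,0,0],[0.35,0,0,-2,0,0,0],[0.35,0,0,0,0,0,0],[0.35,0,0,0,0,0,0]]

```text
time_s: 12.55
ee_pos: [0.6739, -0.0092, 0.0279]
tcp_rot: [-0.584, -3.087, -0.0]
wrist_force: [-1.2, 0.4, 3.1]
opening: 0.039
```

>>> carry_out:
  series:
    - [[0.35,0,0,0,0,0,0]]

```text
time_s: 12.63
ee_pos: [0.6739, -0.0092, 0.0279]
tcp_rot: [-0.584, -3.086, -0.0]
wrist_force: [-2.1, 0.6, 4.2]
opening: 0.0393
```

>>> carry_out:
  series:
    - [[0.55,0,0,0,0,0,0],[0.6,0,0,0,0,0,0],[0.6,0,0,2,0,0,0],[0.6,0,0,10,0,0,0],[0.6,0,0,25,0,0,0]]

```text
time_s: 13.05
ee_pos: [0.6715, -0.0091, 0.0617]
tcp_rot: [-0.583, -3.08, 0.001]
wrist_force: [-0.4, -0.1, 0.3]
opening: 0.0513
```

>>> carry_out:
  series:
    - [[0.7,0,0,40,0,0,0],[0.7,0,0,40,0,0,0],[0.7,-14,-38,0,0,0,0],[0.7,-14,-38,0,0,0,0],[0.7,-14,-38,0,0,0,0]]

```text
time_s: 13.47
ee_pos: [0.6328, -0.124, 0.1474]
tcp_rot: [0.579, 3.084, -0.001]
wrist_force: [0.6, -0.8, -0.2]
opening: 0.0594
```

>>> carry_out:
  series:
    - [[0.7,-14,-38,0,0,0,0],[0.7,-14,-38,0,0,0,0],[0.7,-14,-38,0,0,0,0],[0.7,-7,-13,0,0,0,0],[0.7,0,0,0,0,0,0]]

```text
time_s: 13.88
ee_pos: [0.5818, -0.2543, 0.1458]
tcp_rot: [0.592, 3.084, -0.002]
wrist_force: [0.9, -0.7, 0.9]
opening: 0.0601
```

>>> carry_out:
  series:
    - [[0.7,0,0,0,0,0,0],[0.7,0,0,0,0,0,0]]

```text
time_s: 14.05
ee_pos: [0.5836, -0.2496, 0.1453]
tcp_rot: [0.583, 3.086, 0.001]
wrist_force: [-0.2, 0.1, 0.5]
opening: 0.0595
```

```bash
python3 - <<'E'
from h import *
s=state(); print(s['time_s'],s['ee_pos'],s['tcp_rot'],s['opening'],s['wrist_force'],s['qpos'])
c=imaging.calibration("wrist"); print(c['T'][:3,3]); np.save("w10T.npy",c['T'])
im=imaging.camera("wrist"); cv2.imwrite("pics/w10.png",im[...,::-1])
import fit
print(fit.fit([('red',.025,.006,.028),('green',.02,.028,.05)],{'wrist':im},[(.598,-.25),(.583,-.25)],("wrist",)))
im=imaging.camera("side"); crop(im,270,150,130,90,5,"pics/sd10.png")
E
```

```text
14.05 [ 0.58356881 -0.24955034  0.14530773] [5.82836597e-01 3.08648924e+00 6.40906032e-04] 0.05947664858162034 [-0.18760057  0.08570563  0.53988355] [-5.30726756e-01  4.77111237e-01  1.50352032e-02  1.10833507e+00
  5.71539650e-04 -1.57452424e-01]
[ 0.51115439 -0.22175507  0.26363388]
(array([[ 596.80751562, -250.87068015],
       [ 585.13918138, -250.62387001]]), np.float64(0.3331917217910416))
```

View pics/w10.png

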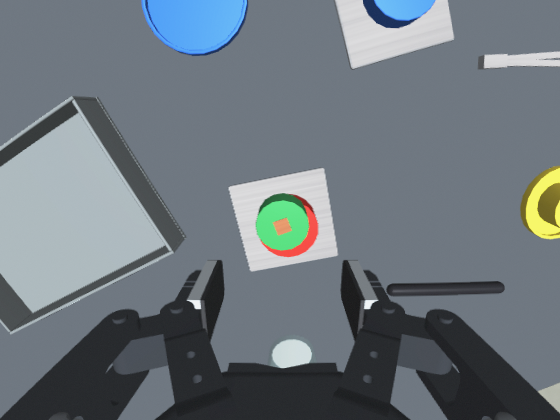

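View pics/sd10.png

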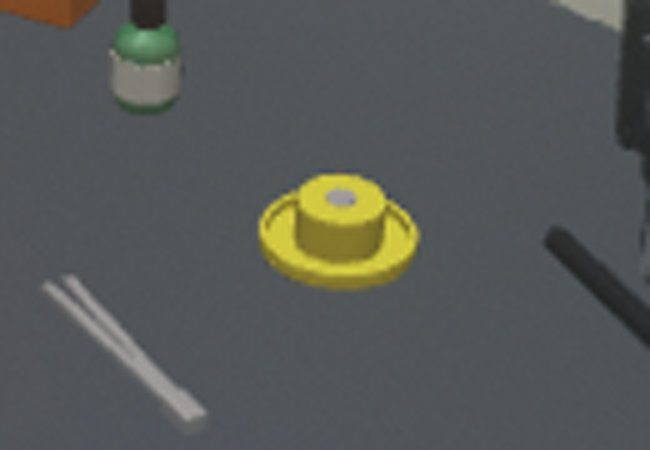

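>>> carry_out:
  series:
    - [[0.7,1,-1,-20,0,0,0],[0.7,0,0,-35,0,0,0],[0.7,0,0,-20,0,0,0],[0.7,0,0,-6,0,0,0],[0.7,0,0,0,0,0,0]]

```text
time_s: 14.57
ee_pos: [0.5833, -0.2491, 0.0617]
tcp_rot: [-0.58, -3.083, -0.003]
wrist_force: [-0.0, 0.1, -0.5]
opening: 0.06
```

>>> carry_out:
  series:
    - [[0.7,0,0,0,0,0,0],[0.7,0,0,0,0,0,0],[0.7,0,0,0,0,0,0]]

```text
time_s: 14.82
ee_pos: [0.5856, -0.2517, 0.0657]
tcp_rot: [0.582, 3.084, -0.002]
wrist_force: [-0.1, -0.9, -0.1]
opening: 0.0601
```

>>> carry_out:
  series:
    - [[0.7,0,0,-6,0,0,0],[0.7,0,0,-4,0,0,0],[0.6,0,0,-1,0,0,0],[0.5,0,0,0,0,0,0],[0.4,0,0,0,0,0,0]]

```text
time_s: 15.23
ee_pos: [0.5841, -0.2513, 0.0528]
tcp_rot: [-0.584, -3.087, -0.0]
wrist_force: [0.0, -0.4, 0.0]
opening: 0.039
```

>>> carry_out:
  series:
    - [[0.35,0,0,0,0,0,0],[0.35,0,0,0,0,0,0],[0.35,0,0,0,0,0,0],[0.35,0,0,0,0,0,0],[0.35,0,0,0,0,0,0]]

```text
time_s: 15.65
ee_pos: [0.5842, -0.2513, 0.0528]
tcp_rot: [-0.584, -3.087, -0.0]
wrist_force: [0.5, 0.3, -0.4]
opening: 0.0387
```

>>> carry_out:
  series:
    - [[0.35,0,0,5,0,0,0],[0.35,0,0,10,0,0,0],[0.35,0,0,15,0,0,0],[0.35,0,0,15,0,0,0],[0.35,0,0,5,0,0,0]]

```text
time_s: 16.07
ee_pos: [0.5856, -0.2521, 0.1062]
tcp_rot: [0.583, 3.083, -0.002]
wrist_force: [0.9, -0.6, -0.7]
opening: 0.0387
```

```bash
python3 - <<'E'
from h import *
s=state(); print(s['time_s'],s['ee_pos'],s['tcp_rot'],s['opening'],s['wrist_force'])
c=imaging.calibration("wrist"); np.save("w11T.npy",c['T'])
im=imaging.camera("wrist"); cv2.imwrite("pics/w11.png",im[...,::-1])
im=imaging.camera("side"); crop(im,330,150,150,125,5,"pics/sd11.png")
E
```

```text
16.0667 [ 0.58560081 -0.25207498  0.10615402] [ 5.82916960e-01  3.08281292e+00 -2.16585725e-03] 0.03874158963677883 [ 0.92749706 -0.55822119 -0.68931038]
```

View pics/sd11.png

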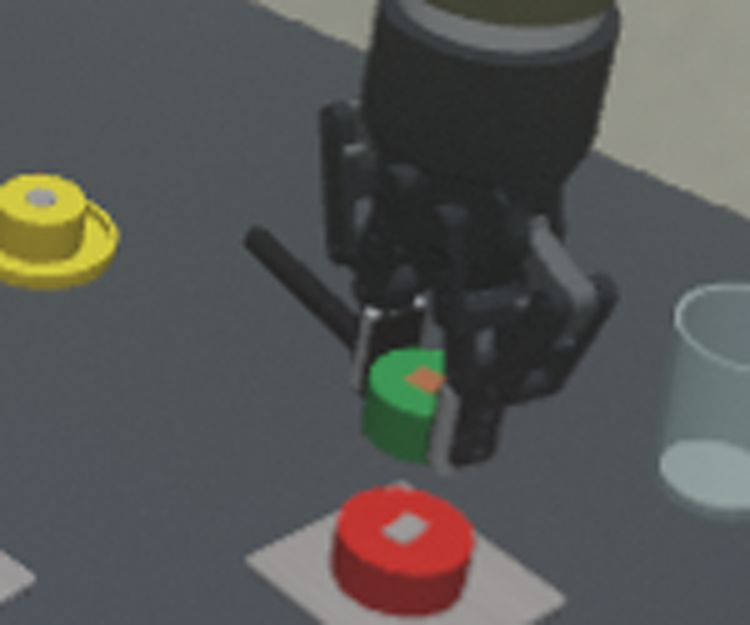

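View pics/w11.png

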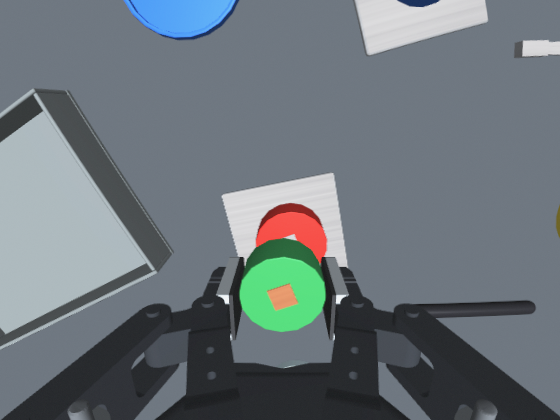

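>>> carry_out:
  series:
    - [[0.35,0,10,30,0,0,0],[0.35,0,20,30,0,0,0],[0.35,0,40,0,0,0,0],[0.35,0,40,0,0,0,0],[0.35,0,40,0,0,0,0]]

```text
time_s: 16.58
ee_pos: [0.584, -0.1003, 0.1628]
tcp_rot: [0.586, 3.086, 0.0]
wrist_force: [0.2, 0.9, 0.3]
opening: 0.0389
```

>>> carry_out:
  series:
    - [[0.35,0,40,0,0,0,0],[0.35,0,40,0,0,0,0],[0.35,0,40,0,0,0,0],[0.35,0,40,0,0,0,0],[0.35,0,40,0,0,0,0]]

```text
time_s: 17.0
ee_pos: [0.5834, 0.1006, 0.1621]
tcp_rot: [-0.584, -3.086, 0.0]
wrist_force: [1.7, 0.2, -0.3]
opening: 0.0387
```

>>> carry_out:
  series:
    - [[0.35,0,40,0,0,0,0],[0.35,0,40,0,0,0,0],[0.35,0,40,0,0,0,0],[0.35,2,30,0,0,0,0],[0.35,2,12,0,0,0,0]]

```text
time_s: 17.42
ee_pos: [0.5871, 0.265, 0.1618]
tcp_rot: [-0.577, -3.087, -0.001]
wrist_force: [0.8, -0.1, -0.2]
opening: 0.039
```

>>> carry_out:
  series:
    - [[0.35,0,0,0,0,0,0],[0.35,0,0,0,0,0,0],[0.35,0,0,0,0,0,0]]

```text
time_s: 17.67
ee_pos: [0.588, 0.2595, 0.1622]
tcp_rot: [-0.585, -3.086, 0.002]
wrist_force: [-0.2, -0.6, 0.2]
opening: 0.0389
```

```bash
python3 - <<'E'
from h import *
s=state(); print(s['time_s'],s['ee_pos'],s['tcp_rot'],s['opening'],s['wrist_force'],s['qpos'])
c=imaging.calibration("wrist"); print(c['T'][:3,3]); np.save("w12T.npy",c['T'])
im=imaging.camera("wrist"); cv2.imwrite("pics/w12.png",im[...,::-1])
E
```

```text
17.6667 [0.58798306 0.25947504 0.16218302] [-5.85038320e-01 -3.08572241e+00  1.62039811e-03] 0.038930980581336726 [-0.16269944 -0.58515947  0.21417537] [ 2.91009116e-01  4.83662507e-01  6.83643733e-02  1.15677148e+00
 -5.02089498e-04  6.65751981e-01]
[0.5158148  0.28749712 0.28059769]
```

View pics/w12.png

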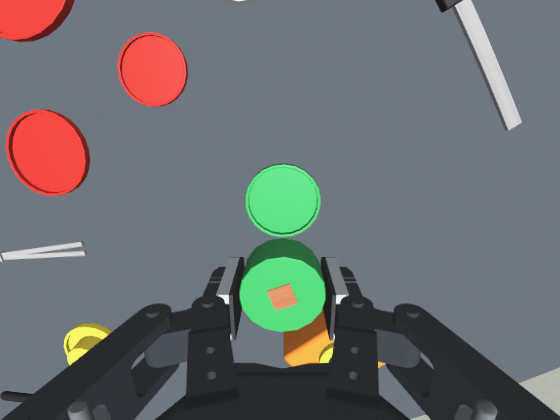

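```bash
python3 - <<'E'
from h import *
import fit
c=dict(imaging.calibration("wrist"),T=np.load("w12T.npy"))
print(plane(c,(283,200),.008)*1000)
imaging.calibration=lambda n:c
im=cv2.imread("pics/w12.png")[...,::-1].copy(); im[237:]=0
print(fit.fit([('green',.035,0,.008)],{'wrist':im},[(.588,.261)],("wrist",)))
print('box nearest corners',plane(c,[(284,350),(320,320)],.0)*1000)
E
```

```text
[[586.78547823 259.80408294   8.        ]]
(array([[588.66308784, 258.62143326]]), np.float64(0.025929611616466005))
box nearest corners [[753.95550192 195.44685289   0.        ]
 [729.93405025 247.00141951   0.        ]]
```

>>> carry_out:
  series:
    - [[0.35,0,0,-25,0,0,0],[0.35,0,0,-40,0,0,0],[0.35,0,0,-30,0,0,0],[0.35,0,0,-18,0,0,0],[0.35,0,0,-7,0,0,0]]

```text
time_s: 18.13
ee_pos: [0.5859, 0.258, 0.039]
tcp_rot: [-0.587, -3.081, 0.005]
wrist_force: [-0.2, -0.5, -0.6]
opening: 0.0391
```

>>> carry_out:
  series:
    - [[0.35,0,0,0,0,0,0],[0.35,0,0,0,0,0,0],[0.35,0,0,0,0,0,0],[0.35,0,0,0,0,0,0]]

```text
time_s: 18.47
ee_pos: [0.5898, 0.2609, 0.0449]
tcp_rot: [0.584, 3.084, 0.003]
wrist_force: [1.2, -0.1, -0.7]
opening: 0.0391
```

>>> carry_out:
  series:
    - [[0.35,-1,-1,-7,0,0,0],[0.35,0,0,-5,0,0,0],[0.35,0,0,-2,0,0,0],[0.35,0,0,0,0,0,0],[0.35,0,0,0,0,0,0]]

```text
time_s: 18.88
ee_pos: [0.5869, 0.2597, 0.0284]
tcp_rot: [-0.583, -3.086, 0.0]
wrist_force: [0.0, 0.8, -0.2]
opening: 0.039
```

>>> carry_out:
  series:
    - [[0.35,0,0,0,0,0,0],[0.35,0,0,0,0,0,0]]

```text
time_s: 19.05
ee_pos: [0.5873, 0.2598, 0.0289]
tcp_rot: [0.584, 3.087, 0.0]
wrist_force: [1.5, 0.0, -1.4]
opening: 0.0392
```

>>> carry_out:
  series:
    - [[0.35,0,0,-1,0,0,0],[0.35,0,0,0,0,0,0],[0.55,0,0,0,0,0,0],[0.6,0,0,0,0,0,0],[0.6,0,0,2,0,0,0]]

```text
time_s: 19.47
ee_pos: [0.5871, 0.2599, 0.0289]
tcp_rot: [-0.584, -3.086, -0.001]
wrist_force: [2.0, 2.0, -6.8]
opening: 0.0513
```

>>> carry_out:
  series:
    - [[0.6,0,0,10,0,0,0],[0.6,0,0,25,0,0,0],[0.7,0,0,40,0,0,0],[0.85,0,0,40,0,0,0],[0.85,1,-30,0,0,0,0]]

```text
time_s: 19.88
ee_pos: [0.5925, 0.2344, 0.1552]
tcp_rot: [0.573, 3.075, 0.013]
wrist_force: [3.0, 0.6, 2.0]
opening: 0.0723
```

>>> carry_out:
  series:
    - [[0.85,1,-40,0,0,0,0],[0.85,1,-40,0,0,0,0],[0.85,1,-40,0,0,0,0],[0.85,1,-40,0,0,0,0],[0.85,1,-40,0,0,0,0]]

```text
time_s: 20.3
ee_pos: [0.593, 0.0279, 0.1464]
tcp_rot: [0.583, 3.086, -0.0]
wrist_force: [0.6, -0.4, 0.3]
opening: 0.0726
```

>>> carry_out:
  series:
    - [[0.85,1,-40,0,0,0,0],[0.85,1,-40,0,0,0,0],[0.85,1,-40,0,0,0,0],[0.85,1,-40,0,0,0,0],[0.85,1,-40,0,0,0,0]]

```text
time_s: 20.72
ee_pos: [0.5979, -0.1724, 0.1464]
tcp_rot: [0.583, 3.086, -0.001]
wrist_force: [-0.0, 1.0, 0.0]
opening: 0.0726
```

>>> carry_out:
  series:
    - [[0.85,1,-40,0,0,0,0],[0.85,0,-28,0,0,0,0],[0.85,0,-12,0,0,0,0],[0.85,0,0,0,0,0,0],[0.85,0,0,0,0,0,0]]

```text
time_s: 21.13
ee_pos: [0.5989, -0.2503, 0.1453]
tcp_rot: [-0.585, -3.087, -0.001]
wrist_force: [0.2, -0.2, -0.3]
opening: 0.0725
```

```bash
python3 - <<'E'
from h import *
s=state(); print(s['time_s'],s['ee_pos'],s['tcp_rot'],s['opening'],s['wrist_force'],s['qpos'])
c=imaging.calibration("wrist"); print(c['T'][:3,3]); np.save("w13T.npy",c['T'])
im=imaging.camera("wrist"); cv2.imwrite("pics/w13.png",im[...,::-1])
import fit
print(fit.fit([('red',.025,.006,.028)],{'wrist':im},[(.598,-.25)],("wrist",)))
print(fit.fit([('blue',.04,.0,.008)],{'wrist':im},[(.408,-.252)],("wrist",)))
im=imaging.camera("side"); crop(im,180,120,130,90,5,"pics/sd13.png")
E
```

```text
21.1333 [ 0.59892729 -0.25029306  0.14533654] [-5.85380928e-01 -3.08656395e+00 -9.01355518e-04] 0.07248922427947213 [ 0.2105783  -0.22091812 -0.28357577] [-5.19631338e-01  5.04595021e-01  5.97076461e-02  1.12610448e+00
  5.39556295e-04 -1.44774349e-01]
[ 0.52661501 -0.22240891  0.26372984]
(array([[ 597.99291229, -250.12879944]]), np.float64(0.14508884598715574))
(array([[ 407.18161178, -251.64344774]]), np.float64(0.012058932772068837))
```

View pics/w13.png

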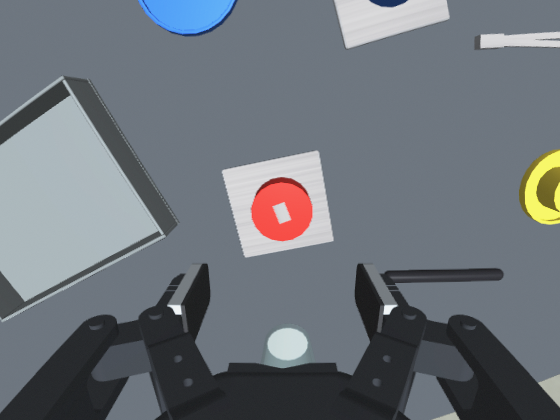

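View pics/sd13.png

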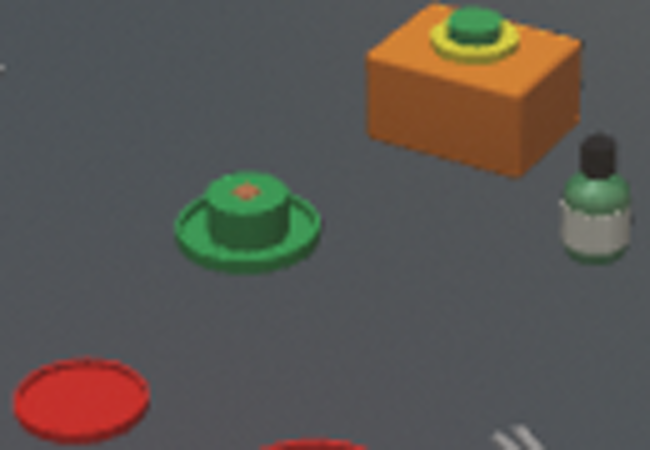

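>>> carry_out:
  series:
    - [[0.85,-1,0,-20,0,0,0],[0.85,0,0,-35,0,0,0],[0.85,0,0,-28,0,0,0],[0.85,0,0,-12,0,0,0],[0.85,0,0,-5,0,0,0]]

```text
time_s: 21.65
ee_pos: [0.5966, -0.2475, 0.0423]
tcp_rot: [-0.579, -3.083, -0.003]
wrist_force: [-0.4, -0.3, -1.2]
opening: 0.0726
```

>>> carry_out:
  series:
    - [[0.85,0,0,0,0,0,0],[0.85,0,0,0,0,0,0],[0.85,0,0,0,0,0,0],[0.85,0,0,0,0,0,0]]

```text
time_s: 21.98
ee_pos: [0.5995, -0.2508, 0.0467]
tcp_rot: [0.583, 3.084, -0.001]
wrist_force: [-0.0, 0.1, 0.0]
opening: 0.0726
```

>>> carry_out:
  series:
    - [[0.85,-1,0,-7,0,0,0],[0.85,0,0,-5,0,0,0],[0.75,0,0,-3,0,0,0],[0.65,0,0,0,0,0,0],[0.55,0,0,0,0,0,0]]

```text
time_s: 22.4
ee_pos: [0.5968, -0.2502, 0.0294]
tcp_rot: [-0.584, -3.086, -0.001]
wrist_force: [0.2, -0.1, -0.6]
opening: 0.0488
```

>>> carry_out:
  series:
    - [[0.47,0,0,0,0,0,0],[0.47,0,0,0,0,0,0],[0.47,0,0,0,0,0,0],[0.47,0,0,0,0,0,0],[0.47,0,0,0,0,0,0]]
  squeeze: 40

```text
time_s: 22.82
ee_pos: [0.5972, -0.2503, 0.0298]
tcp_rot: [0.584, 3.087, 0.0]
wrist_force: [0.2, 0.3, -0.6]
opening: 0.0489
```

>>> carry_out:
  series:
    - [[0.47,0,0,5,0,0,0],[0.47,0,0,10,0,0,0],[0.47,0,0,20,0,0,0],[0.47,0,0,25,0,0,0],[0.47,0,0,30,0,0,0]]

```text
time_s: 23.23
ee_pos: [0.5963, -0.2498, 0.1202]
tcp_rot: [-0.583, -3.085, -0.001]
wrist_force: [0.5, -0.1, -0.8]
opening: 0.0482
```

```bash
python3 - <<'E'
from h import *
s=state(); print(s['time_s'],s['ee_pos'],s['tcp_rot'],s['opening'],s['wrist_force'])
im=imaging.camera("side"); crop(im,330,140,150,125,5,"pics/sd14.png")
E
```

```text
23.2333 [ 0.59631261 -0.2498027   0.1201962 ] [-5.83388910e-01 -3.08465552e+00 -1.44039760e-03] 0.04824481384543865 [ 0.50608089 -0.10355446 -0.83766941]
```

View pics/sd14.png

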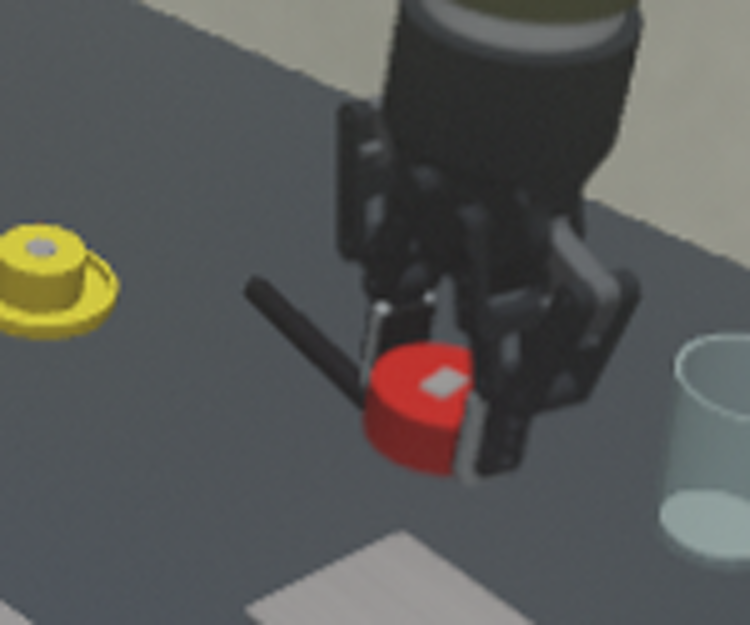

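>>> carry_out:
  series:
    - [[0.47,-8,20,20,0,0,0],[0.47,-15,37,0,0,0,0],[0.47,-15,37,0,0,0,0],[0.47,-15,37,0,0,0,0],[0.47,-15,37,0,0,0,0]]

```text
time_s: 23.7
ee_pos: [0.5287, -0.0811, 0.1409]
tcp_rot: [0.585, 3.085, 0.0]
wrist_force: [1.2, 0.2, 0.9]
opening: 0.0487
```

>>> carry_out:
  series:
    - [[0.47,-15,37,0,0,0,0],[0.47,-15,37,0,0,0,0],[0.47,-15,37,0,0,0,0],[0.47,-12,28,0,0,0,0],[0.47,-6,15,0,0,0,0]]

```text
time_s: 24.12
ee_pos: [0.4642, 0.0745, 0.1408]
tcp_rot: [0.579, 3.088, 0.002]
wrist_force: [-0.2, -1.5, -0.2]
opening: 0.0486
```

>>> carry_out:
  series:
    - [[0.47,0,0,0,0,0,0],[0.47,0,0,0,0,0,0],[0.47,0,0,0,0,0,0]]

```text
time_s: 24.37
ee_pos: [0.4671, 0.0713, 0.1405]
tcp_rot: [0.583, 3.085, 0.0]
wrist_force: [-0.1, -0.5, -0.1]
opening: 0.0485
```

```bash
python3 - <<'E'
from h import *
s=state(); print(s['time_s'],s['ee_pos'],s['tcp_rot'],s['opening'],s['wrist_force'])
c=imaging.calibration("wrist"); print(c['T'][:3,3]); np.save("w15T.npy",c['T'])
im=imaging.camera("wrist"); cv2.imwrite("pics/w15.png",im[...,::-1])
E
```

```text
24.3667 [0.467081   0.07129986 0.14054141] [5.83399342e-01 3.08490619e+00 3.13497004e-05] 0.04849758258499852 [-0.10181754 -0.45183838 -0.14353524]
[0.3945323  0.0992122  0.25877266]
```

View pics/w15.png

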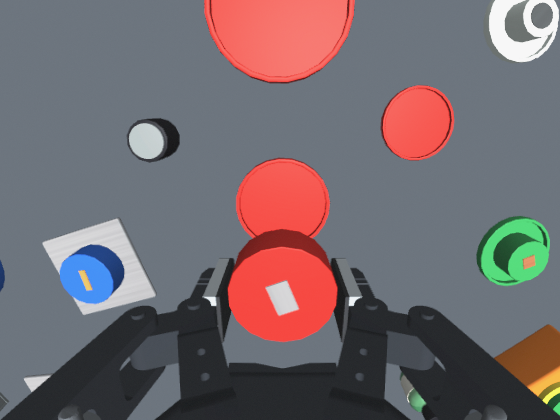

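>>> carry_out:
  series:
    - [[0.47,-1,1,-20,0,0,0],[0.47,0,0,-35,0,0,0],[0.47,0,0,-26,0,0,0],[0.47,0,0,-12,0,0,0],[0.47,0,0,-5,0,0,0]]

```text
time_s: 24.83
ee_pos: [0.464, 0.0715, 0.0395]
tcp_rot: [-0.587, -3.082, 0.001]
wrist_force: [-0.7, 0.0, -0.1]
opening: 0.0488
```

>>> carry_out:
  series:
    - [[0.47,0,0,0,0,0,0],[0.47,0,0,0,0,0,0],[0.47,0,0,0,0,0,0],[0.47,0,0,0,0,0,0]]

```text
time_s: 25.17
ee_pos: [0.4665, 0.0725, 0.043]
tcp_rot: [0.584, 3.084, 0.001]
wrist_force: [-0.2, 0.3, -0.9]
opening: 0.0487
```

>>> carry_out:
  series:
    - [[0.47,0,0,-7,0,0,0],[0.47,0,0,-5,0,0,0],[0.47,0,0,-2,0,0,0],[0.47,0,0,0,0,0,0],[0.47,0,0,0,0,0,0]]

```text
time_s: 25.58
ee_pos: [0.4649, 0.0728, 0.0275]
tcp_rot: [-0.583, -3.086, 0.0]
wrist_force: [-0.1, -0.1, -0.9]
opening: 0.0487
```

>>> carry_out:
  series:
    - [[0.47,0,0,0,0,0,0],[0.47,0,0,0,0,0,0]]

```text
time_s: 25.75
ee_pos: [0.4653, 0.0727, 0.0279]
tcp_rot: [0.584, 3.087, 0.0]
wrist_force: [0.2, -0.4, -1.3]
opening: 0.0492
```

>>> carry_out:
  series:
    - [[0.47,0,0,-1,0,0,0],[0.47,0,0,0,0,0,0],[0.65,0,0,0,0,0,0],[0.72,0,0,0,0,0,0],[0.72,0,0,2,0,0,0]]

```text
time_s: 26.17
ee_pos: [0.4648, 0.0727, 0.0284]
tcp_rot: [-0.584, -3.086, -0.0]
wrist_force: [-0.0, 0.1, -0.0]
opening: 0.0615
```

>>> carry_out:
  series:
    - [[0.72,0,0,10,0,0,0],[0.72,0,0,25,0,0,0],[0.85,0,0,40,0,0,0],[0.85,0,0,40,0,0,0],[0.85,-1,-30,0,0,0,0]]

```text
time_s: 26.58
ee_pos: [0.4687, 0.0452, 0.1513]
tcp_rot: [0.573, 3.077, 0.005]
wrist_force: [1.5, -0.0, 0.6]
opening: 0.0723
```

>>> carry_out:
  series:
    - [[0.85,-2,-40,0,0,0,0],[0.85,-1,-40,0,0,0,0],[0.85,-1,-40,0,0,0,0],[0.85,-1,-24,0,0,0,0],[0.85,0,-10,0,0,0,0]]

```text
time_s: 27.0
ee_pos: [0.4594, -0.1145, 0.1443]
tcp_rot: [0.589, 3.084, -0.001]
wrist_force: [-0.4, 0.3, 0.6]
opening: 0.073
```

>>> carry_out:
  series:
    - [[0.85,0,0,0,0,0,0],[0.85,0,0,0,0,0,0],[0.85,0,0,0,0,0,0]]

```text
time_s: 27.25
ee_pos: [0.4589, -0.1101, 0.1437]
tcp_rot: [-0.582, -3.087, -0.001]
wrist_force: [-0.4, 0.7, 0.5]
opening: 0.0728
```

```bash
python3 - <<'E'
from h import *
s=state(); print(s['time_s'],s['ee_pos'],s['tcp_rot'],s['opening'],s['wrist_force'])
c=imaging.calibration("wrist"); print(c['T'][:3,3]); np.save("w16T.npy",c['T'])
im=imaging.camera("wrist"); cv2.imwrite("pics/w16.png",im[...,::-1])
import fit
print(fit.fit([('blue',.025,.006,.028)],{'wrist':im},[(.459,-.111)],("wrist",)))
print(fit.fit([('blue',.04,.0,.008)],{'wrist':im},[(.408,-.252)],("wrist",)))
im=imaging.camera("side"); crop(im,180,160,160,110,5,"pics/sd16.png")
E
```

```text
27.25 [ 0.45893934 -0.11005617  0.14367587] [-5.81925551e-01 -3.08653243e+00 -1.28363317e-03] 0.07276837326263229 [-0.4451508   0.65239444  0.4911383 ]
[ 0.38666824 -0.082374    0.26212443]
(array([[ 460.35027909, -112.33208418]]), np.float64(0.14608413099222894))
(array([[ 409.01291999, -253.34192625]]), np.float64(0.029922464803101408))
```

View pics/w16.png

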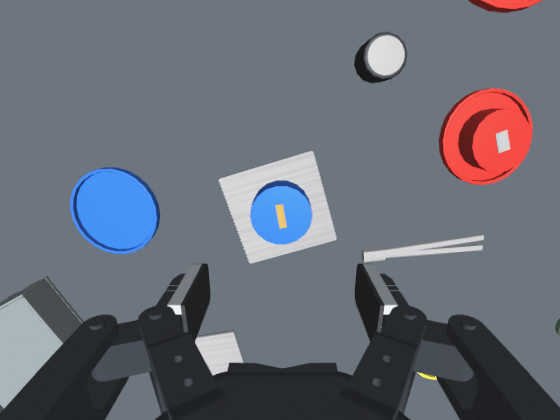

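View pics/sd16.png

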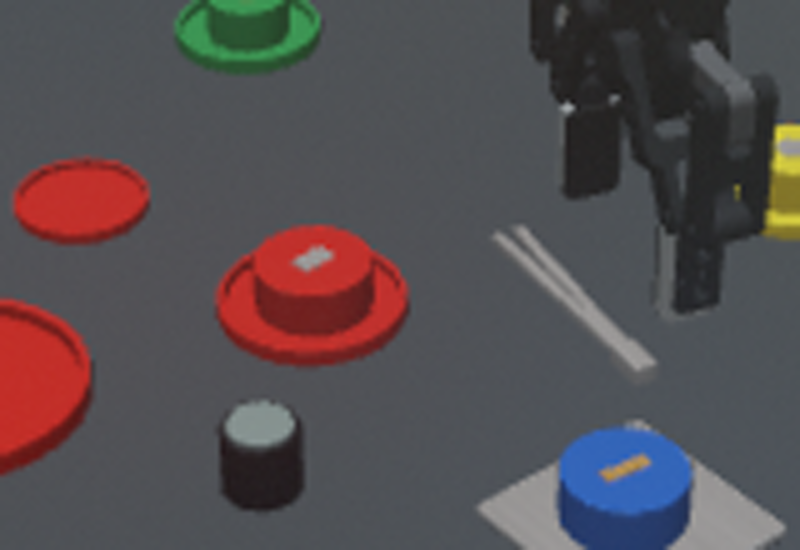

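>>> carry_out:
  series:
    - [[0.85,0,-2,-20,0,0,0],[0.85,0,0,-35,0,0,0],[0.85,0,0,-27,0,0,0],[0.85,0,0,-12,0,0,0],[0.85,0,0,-5,0,0,0]]

```text
time_s: 27.77
ee_pos: [0.4574, -0.1112, 0.0425]
tcp_rot: [-0.58, -3.083, -0.002]
wrist_force: [0.0, 0.5, 0.2]
opening: 0.0727
```

>>> carry_out:
  series:
    - [[0.85,0,0,0,0,0,0],[0.85,0,0,0,0,0,0],[0.85,0,0,0,0,0,0],[0.85,0,0,0,0,0,0]]

```text
time_s: 28.1
ee_pos: [0.4603, -0.1135, 0.046]
tcp_rot: [0.583, 3.085, -0.001]
wrist_force: [-1.1, -0.4, -0.1]
opening: 0.0727
```

>>> carry_out:
  series:
    - [[0.85,0,1,-7,0,0,0],[0.85,0,0,-5,0,0,0],[0.75,0,0,-3,0,0,0],[0.65,0,0,0,0,0,0],[0.55,0,0,0,0,0,0]]

```text
time_s: 28.52
ee_pos: [0.4588, -0.1122, 0.0296]
tcp_rot: [-0.584, -3.086, -0.0]
wrist_force: [0.8, -1.3, -1.1]
opening: 0.0487
```

>>> carry_out:
  series:
    - [[0.47,0,0,0,0,0,0],[0.47,0,0,0,0,0,0],[0.47,0,0,0,0,0,0],[0.47,0,0,0,0,0,0],[0.47,0,0,0,0,0,0]]

```text
time_s: 28.93
ee_pos: [0.4592, -0.1123, 0.0297]
tcp_rot: [-0.584, -3.087, -0.0]
wrist_force: [-0.3, 0.8, -1.5]
opening: 0.0489
```

>>> carry_out:
  series:
    - [[0.47,0,0,5,0,0,0],[0.47,0,0,10,0,0,0],[0.47,0,0,20,0,0,0],[0.47,0,0,25,0,0,0],[0.47,0,0,20,0,0,0]]

```text
time_s: 29.35
ee_pos: [0.4592, -0.1123, 0.1113]
tcp_rot: [0.584, 3.087, 0.0]
wrist_force: [1.0, -0.8, -0.4]
opening: 0.0492
```

```bash
python3 - <<'E'
from h import *
s=state(); print(s['time_s'],s['ee_pos'],s['tcp_rot'],s['opening'],s['wrist_force'])
im=imaging.camera("side"); crop(im,225,120,150,125,5,"pics/sd17.png")
E
```

```text
29.35 [ 0.45916378 -0.11226223  0.11129886] [5.83693073e-01 3.08672212e+00 1.29628735e-04] 0.04921022752157069 [ 1.00156448 -0.84557747 -0.42885135]
```

View pics/sd17.png

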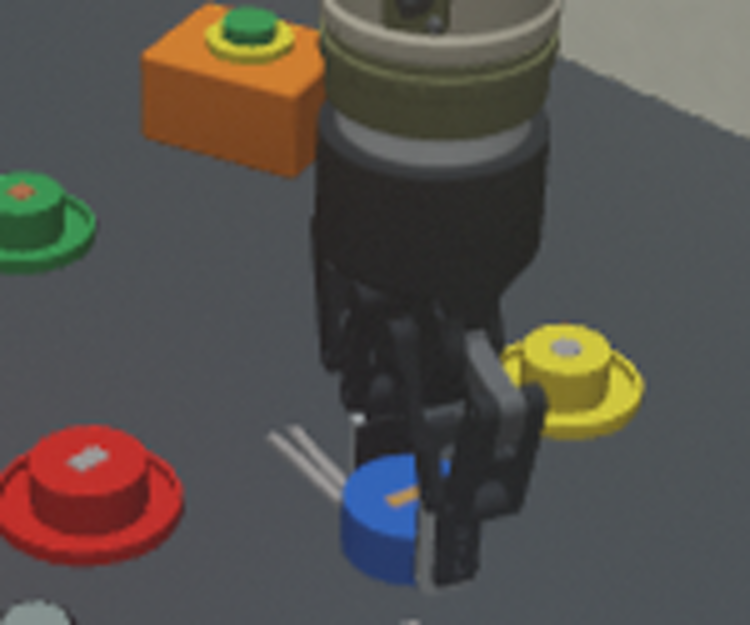

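>>> carry_out:
  series:
    - [[0.47,-7,-20,0,0,0,0],[0.47,-13,-36,0,0,0,0],[0.47,-13,-36,0,0,0,0],[0.47,-12,-32,0,0,0,0],[0.47,-6,-17,0,0,0,0]]

```text
time_s: 29.82
ee_pos: [0.4074, -0.2564, 0.1103]
tcp_rot: [0.587, 3.085, -0.003]
wrist_force: [0.6, -0.3, -0.9]
opening: 0.0491
```

>>> carry_out:
  series:
    - [[0.47,0,0,-10,0,0,0],[0.47,0,0,-10,0,0,0],[0.47,0,0,0,0,0,0],[0.47,0,0,0,0,0,0],[0.47,0,0,0,0,0,0]]

```text
time_s: 30.23
ee_pos: [0.4083, -0.252, 0.0895]
tcp_rot: [-0.581, -3.086, -0.001]
wrist_force: [-0.2, -0.1, -0.0]
opening: 0.0488
```

```bash
python3 - <<'E'
from h import *
s=state(); print(s['time_s'],s['ee_pos'],s['tcp_rot'],s['opening'],s['wrist_force'])
c=imaging.calibration("wrist"); print(c['T'][:3,3])
im=imaging.camera("wrist"); cv2.imwrite("pics/w18.png",im[...,::-1])
E
```

```text
30.2333 [ 0.40825736 -0.25198255  0.08947452] [-5.80799278e-01 -3.08647574e+00 -1.36150650e-03] 0.048768730885621045 [-0.192753   -0.14480172 -0.04951643]
[ 0.33597152 -0.22438391  0.20793315]
```

View pics/w18.png

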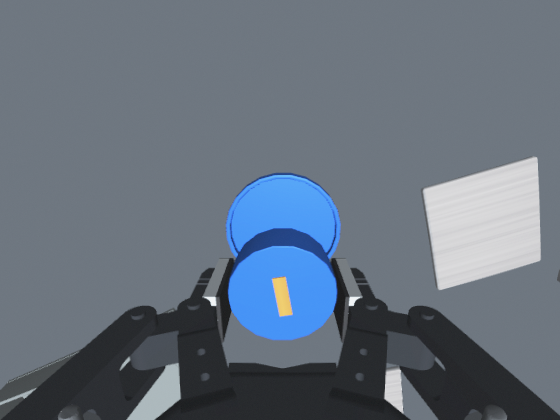

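```bash
python3 - <<'E'
from h import *
c=imaging.calibration("side")
for z in (0,.02,.03,.04): print(z,plane(c,[(452,289),(415,335),(415,346)],z)[:,:2].round(3).tolist())
c2=imaging.calibration("scene")
for z in (0,.02,.03,.04): print(z,plane(c2,[(107,261),(125,293),(107,275)],z)[:,:2].round(3).tolist())
E
```

```text
0 [[0.603, -0.339], [0.464, -0.355], [0.445, -0.368]]
0.02 [[0.581, -0.348], [0.447, -0.363], [0.428, -0.375]]
0.03 [[0.571, -0.352], [0.438, -0.367], [0.419, -0.379]]
0.04 [[0.56, -0.356], [0.429, -0.371], [0.411, -0.383]]
0 [[0.414, -0.361], [0.527, -0.338], [0.459, -0.365]]
0.02 [[0.439, -0.358], [0.549, -0.337], [0.483, -0.362]]
0.03 [[0.452, -0.357], [0.559, -0.336], [0.494, -0.361]]
0.04 [[0.465, -0.356], [0.57, -0.335], [0.506, -0.36]]
```

```bash
python3 - <<'E'
import cv2
im=cv2.imread("pics/side0.png"); cv2.imwrite("pics/tr1.png",cv2.resize(im[270:400,390:560],None,fx=4,fy=4))
E
```

```text
(no output)
```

View pics/tr1.png

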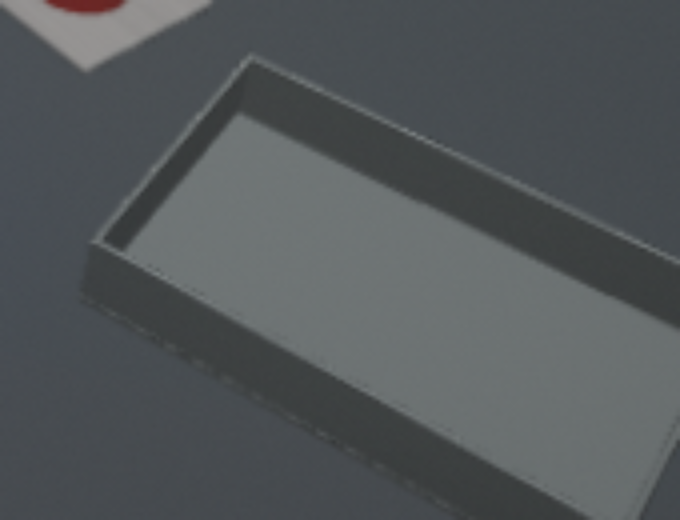

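>>> carry_out:
  series:
    - [[0.47,0,-1,-15,0,0,0],[0.47,0,0,-18,0,0,0],[0.47,0,0,-10,0,0,0],[0.47,0,0,-4,0,0,0],[0.47,0,0,0,0,0,0]]

```text
time_s: 30.7
ee_pos: [0.4077, -0.2534, 0.042]
tcp_rot: [-0.582, -3.085, -0.002]
wrist_force: [-0.2, 0.9, -1.2]
opening: 0.0487
```

>>> carry_out:
  series:
    - [[0.47,0,0,0,0,0,0],[0.47,0,0,0,0,0,0],[0.47,0,0,0,0,0,0],[0.47,0,0,0,0,0,0]]

```text
time_s: 31.03
ee_pos: [0.4086, -0.2547, 0.0434]
tcp_rot: [0.584, 3.086, -0.001]
wrist_force: [0.1, 1.0, -1.1]
opening: 0.0487
```

>>> carry_out:
  series:
    - [[0.47,0,1,-7,0,0,0],[0.47,0,0,-5,0,0,0],[0.47,0,0,-3,0,0,0],[0.47,0,0,0,0,0,0],[0.47,0,0,0,0,0,0]]

```text
time_s: 31.45
ee_pos: [0.4079, -0.2531, 0.0273]
tcp_rot: [-0.584, -3.086, -0.001]
wrist_force: [-0.7, 0.8, -0.7]
opening: 0.0485
```

>>> carry_out:
  series:
    - [[0.47,0,0,0,0,0,0],[0.47,0,0,0,0,0,0]]

```text
time_s: 31.62
ee_pos: [0.4082, -0.2533, 0.0278]
tcp_rot: [0.584, 3.087, 0.0]
wrist_force: [0.4, -0.1, -0.4]
opening: 0.0489
```

>>> carry_out:
  series:
    - [[0.47,0,0,-1,0,0,0],[0.47,0,0,0,0,0,0],[0.65,0,0,0,0,0,0],[0.72,0,0,0,0,0,0],[0.72,0,0,2,0,0,0]]

```text
time_s: 32.03
ee_pos: [0.4081, -0.252, 0.0282]
tcp_rot: [-0.583, -3.087, -0.005]
wrist_force: [0.5, 0.2, 0.9]
opening: 0.0617
```

>>> carry_out:
  series:
    - [[0.72,0,0,10,0,0,0],[0.72,0,0,25,0,0,0],[0.72,0,0,40,0,0,0],[0.72,0,0,40,0,0,0],[0.72,0,30,20,0,0,0]]

```text
time_s: 32.45
ee_pos: [0.4111, -0.2286, 0.1696]
tcp_rot: [0.589, 3.077, -0.011]
wrist_force: [2.0, -1.3, 0.7]
opening: 0.0615
```

>>> carry_out:
  series:
    - [[0.72,0,40,0,0,0,0],[0.72,0,40,0,0,0,0],[0.72,0,0,0,0,0,0],[0.72,0,0,0,0,0,0],[0.72,0,0,0,0,0,0]]

```text
time_s: 32.87
ee_pos: [0.4087, -0.1435, 0.1647]
tcp_rot: [0.582, 3.085, -0.002]
wrist_force: [1.1, -0.9, -0.5]
opening: 0.0614
```

>>> carry_out:
  series:
    - [[0.72,0,0,0,0,0,0],[0.72,0,0,0,0,0,0],[0.72,0,0,0,0,0,0],[0.72,0,0,0,0,0,0],[0.72,0,0,0,0,0,0]]

```text
time_s: 33.28
ee_pos: [0.4081, -0.1439, 0.1636]
tcp_rot: [-0.586, -3.086, -0.0]
wrist_force: [0.1, 0.1, -0.8]
opening: 0.0616
```

```bash
python3 - <<'E'
from h import *
s=state(); print(s['time_s'],s['ee_pos'],s['opening'],s['wrist_force'])
ims={n:imaging.camera(n) for n in ("scene","side","wrist")}
for n in ims: cv2.imwrite(f"pics/{n}_end.png",ims[n][...,::-1])
A=ims['side'][130:350,120:400]
cv2.imwrite("pics/end_sd.png",cv2.resize(A[...,::-1],None,fx=2.7,fy=2.7,interpolation=cv2.INTER_CUBIC))
A=ims['scene'][155:310,130:430]
cv2.imwrite("pics/end_sc.png",cv2.resize(A[...,::-1],None,fx=2.6,fy=2.6,interpolation=cv2.INTER_CUBIC))
E
```

```text
33.2833 [ 0.40809063 -0.14386059  0.16356606] 0.06158459304223816 [ 0.06030422  0.11876932 -0.76647864]
```

View pics/end_sd.png

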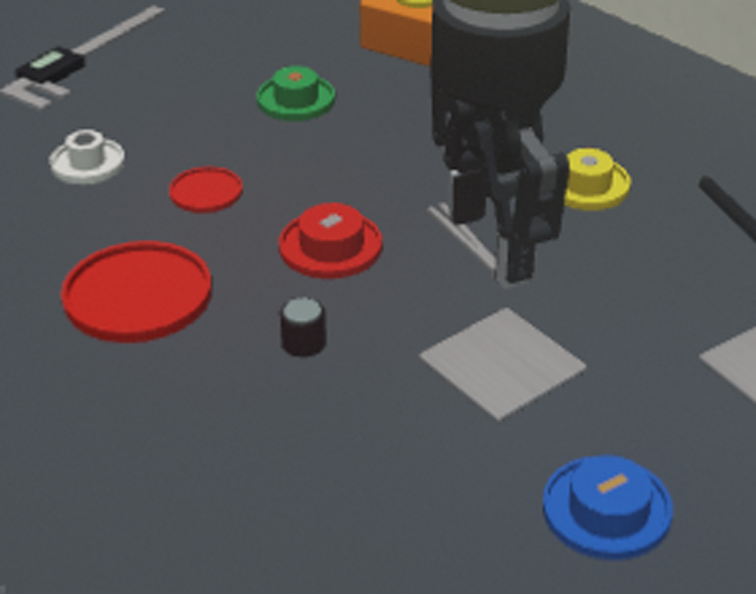

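View pics/end_sc.png

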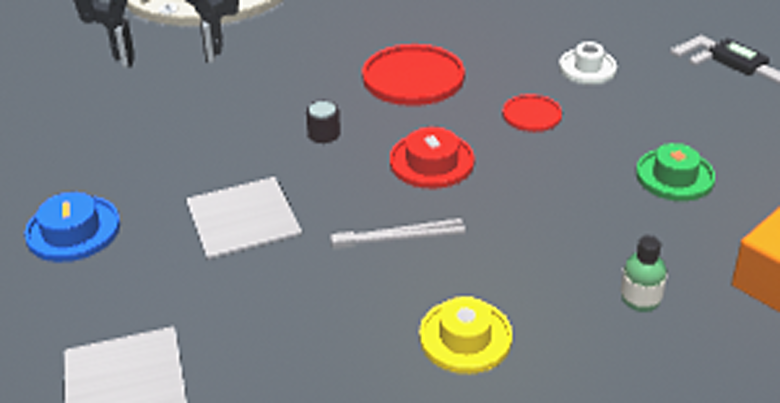

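All five mounts are flat in their own dishes with the samples up, and the gripper is clear of everything.

```bash
python3 -c "
from rig import bot
print(bot.job_done())"
```

```text
the job is handed in; nothing more can be done
None
```

All five mounts are in the dishes of their own colour, and the job was handed in at about 33 s of the 115 s allowed. `job_done()` gives no verdict, so I have no confirmed result.

I took white, then yellow, then green, then red, then blue, so each pile came apart from the top down. Red went into the middle-sized of the three red dishes.

**Final check:** The last side and scene pictures show each mount roughly centred, flat on the dish floor inside the lip with the sample up. The gripper was open and about 0.16 m up, touching nothing. I judged the centring by eye in those pictures, but the recorded TCP positions at release were within about 2 mm of the dish centres.

**Where measurements disagreed:**
- **Positions:** the three cameras' position estimates differed by 2 to 5 mm, and I relied mainly on the wrist camera up close.
- **White dish:** the outline fit failed in the scene view and was poor in the wrist view. I used the side-view fit instead and checked it in the close-up pictures.
- **Forces:** wrist force readings stayed below 8 N throughout. Contact on lowering showed clearly for white and yellow (about 4 to 5 N). Red, green and blue showed no clear contact reading, so I lowered them to a computed height before letting go.

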